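Load the spindle clamp rack

ROBOT

A 6-joint arm with a two-finger parallel gripper is mounted at the origin on the work surface. World frame = base frame: x ahead of the robot, y to its left, z up, the work surface at z = 0. Lengths are in mm, angles in degrees, forces in N, time in s.
With the tool pointing down it reaches from about 350 to 850 mm from the base axis. Payload 8.1 kg.
Tool frame: the origin (TCP) lies midway between the tips of the shut fingers; the grasp point (between the pads) lies 19 mm behind it; z points along the fingers, y is the line along which they close (so a half turn about z gives the same grasp; the last joint's range is limited). The gripper opens to 85 mm and grips with 20 to 120 N. Pads are 22 mm wide; open, the fingers measure 114 mm over their backs; the gripper's body (76 mm by 85 mm) begins 54 mm behind the grasp point. The pads swing forward as they close: fully open they stand 13 mm farther back than shut.
Start: joints at [-77.659, 7.471, 85.268, -0, 87.261, -4.893], TCP at [177.791, -573.058, 231.292] pointing down, gripper open.
Joint ranges: [-169.43, 169.43], [-51.17, 129.36], [1.28, 143.12], [-76.62, 256.62], [0, 156.53], [-152.29, 152.29]. Speed limits (degrees/s): [136.94, 136.94, 159.86, 180, 180, 180].

INTERFACE

Orientations are given as [roll, pitch, yaw] about the fixed x, y, z axes, in that order (R = Rz(yaw) Ry(pitch) Rx(roll)).
In Python, from bench import r, imaging gives the robot as it stands (r), with the cameras (imaging).
- The arm moves only by the shell command python3 steer.py [FORCE], which reads ROWS from standard input. ROWS is 1 to 8 rows, parted by a bar, with the numbers parted by spaces; each row has 7 numbers: a rotation vector rx, ry, rz in shares of 90 degrees (1.0 is 90 degrees), then dx, dy, dz in normalised numbers (1 is 750 mm), then the finger opening in mm; each row is the pose to reach, as a shift and turn from the pose commanded when the command began, along the tool's axes at that moment; what a row does not reach only later rows make up. A row lasts 1/8 s, in which the tool goes at most 62.5 mm and 10.7 degrees, less where a joint would pass 70% of its speed; a pose out of reach is approached as far as the arm can. The fingers move at their own pace and stop on an object; FORCE is the grip in N (left out, the last holds). Time passes only in rows, so rows that do not move let the fingers close. It prints the time, the measured TCP pose, the force, the opening and the grip force at its end. No shift or turn number may pass 1 either way. Input that does not fit is refused with a message, and nothing moves.
- r.sense(): the state, without advancing time (a new reading comes with each control period).
- imaging.snapshot(name): name is "side" or "top"; returns a dict with "pixels" (480x640x3 uint8, blue, green, red), "fx", "fy", "cx", "cy" (pixels), "pose" (4x4, takes a point from camera to world coordinates). Camera axes: x right, y up, looking along -z (the intrinsics and any distortion apply to the point x, -y, -z); pixel columns grow to the right and rows downward; lengths in mm; the calibration is good to about 2 mm. A picture is of the moment at which its call begins. There is no depth.
- r.hand_in(): hands the job in; it is judged then, once.
The state is a dict: "time": time; "joint_pos": joint angles; "qd": joint speeds; "joint_efforts": joint torques, N m; "tool_pos": TCP position; "tcp_rot": TCP orientation; "ft_force": force on the tool from outside, world axes, zero at the start; "wrist_torque": the same for the moment, N m; "finger_gap": finger opening in mm; "grip_force": force on a finger pad.
Only numpy, scipy, OpenCV 4.12 (cv2) and the standard library are available. Lean on these libraries where they do the work, as an engineer would, in place of code of your own. Each camera call takes 0.05 s, during which the arm holds its last target. There are 200 camera calls.

TASK

Turn the clamp rack's ball knob anticlockwise as far as it goes to open the comb, then load every chair spindle lying on the bench end-down into a pocket of its own, each right to the bottom. With all of them in and the comb still fully open, turn the knob back clockwise until the comb comes up tight against the spindles. Leave everything else on the bench where it is.

Things in the scene. Friction and masses are not known exactly. Their poses are not given: they have to be found in the camera images.
- knob (a joint): Angle (rad) of the ball knob on its vertical axis: 0 = comb shut, grows anticlockwise seen from above, 2.7 = stop, comb fully open. Starts between 0 and 0.4. Stays where left (friction 0.45 N m). Moves the comb 6.67 mm per rad towards -y of the pocket block as it opens. Turned back on loaded pockets it comes up tight at about 1.35 to 1.5.
- ball (a point): Centre of the smooth black ball knob, 56 mm across, 150 mm above the bench; slippery: it turns only in a firm grip (50 N) across its widest part, centred at this point. Stem below 18 mm thick; square steel housing (74 mm) ends 45 mm below this point. Axes are the rack's: x level, the way the pockets lean (away from the robot), y along the row of pockets towards the knob, z up.
- pocket_block: Fixed wooden block with a row of five square pockets, reclined 45 degrees. Origin: mouth of the middle pocket, 90 mm above the bench. z: along the pockets, out of the mouths, up and away from the robot; y: along the row to the knob; x: down and away. Pockets 28 (x) by 29 (y) mm, 45 mm deep, closed at the bottom, 60 mm apart; block 53 mm thick. The comb covers the mouths (see comb).
- comb (a point): Middle of the sliding aluminium comb over the pocket mouths, 9 mm above them at its upper face, 7 mm thick, 57 mm wide. Its windows are 36 mm, 60 mm apart; this point is the centre of the middle window. Fully open, the windows are centred over the pockets; shut, it is 18 mm towards the knob and the teeth half cover the pockets. Axes as the pocket block's.
- home1 (a point): Where the middle of a spindle lies when it is fully home in pocket 1 (counted from the end away from the knob): on the pocket's axis, 35 mm out of the mouth (a loaded spindle sags a few mm to +x in its play). Axes as the pocket block's.
- home2 (a point): Where the middle of a spindle lies when it is fully home in pocket 2 (counted from the end away from the knob): on the pocket's axis, 35 mm out of the mouth (a loaded spindle sags a few mm to +x in its play). Axes as the pocket block's.
- home3 (a point): Where the middle of a spindle lies when it is fully home in pocket 3 (counted from the end away from the knob): on the pocket's axis, 35 mm out of the mouth (a loaded spindle sags a few mm to +x in its play). Axes as the pocket block's.
- home4 (a point): Where the middle of a spindle lies when it is fully home in pocket 4 (counted from the end away from the knob): on the pocket's axis, 35 mm out of the mouth (a loaded spindle sags a few mm to +x in its play). Axes as the pocket block's.
- home5 (a point): Where the middle of a spindle lies when it is fully home in pocket 5 (counted from the end away from the knob): on the pocket's axis, 35 mm out of the mouth (a loaded spindle sags a few mm to +x in its play). Axes as the pocket block's.
- spindle1: Wooden chair spindle (may be absent), 160 mm long: 24 x 24 mm square at the middle (32 mm long) and at both ends (24..80 mm from the middle), with a short turned neck (17 mm thick) between. Origin at its middle, x along its length; both ends alike. About 60 g. Lies flat on the bench at the start (middle 12 mm up).
- spindle2: Wooden chair spindle (may be absent), 160 mm long: 24 x 24 mm square at the middle (32 mm long) and at both ends (24..80 mm from the middle), with a short turned neck (17 mm thick) between. Origin at its middle, x along its length; both ends alike. About 60 g. Lies flat on the bench at the start (middle 12 mm up).
- spindle3: Wooden chair spindle (may be absent), 160 mm long: 24 x 24 mm square at the middle (32 mm long) and at both ends (24..80 mm from the middle), with a short turned neck (17 mm thick) between. Origin at its middle, x along its length; both ends alike. About 60 g. Lies flat on the bench at the start (middle 12 mm up).
- spindle4: Wooden chair spindle (may be absent), 160 mm long: 24 x 24 mm square at the middle (32 mm long) and at both ends (24..80 mm from the middle), with a short turned neck (17 mm thick) between. Origin at its middle, x along its length; both ends alike. About 60 g. Lies flat on the bench at the start (middle 12 mm up).
- spindle5: Wooden chair spindle (may be absent), 160 mm long: 24 x 24 mm square at the middle (32 mm long) and at both ends (24..80 mm from the middle), with a short turned neck (17 mm thick) between. Origin at its middle, x along its length; both ends alike. About 60 g. Lies flat on the bench at the start (middle 12 mm up).
- smoothing_plane: Bystander, to be left alone: wooden hand plane, 190 x 62 x 34 mm with an upright iron to 83 mm. Origin at its underside.
- glue_bottle: Bystander, to be left alone: white glue bottle, 56 mm across, 150 mm tall. Origin at its underside.
- wax_tin: Bystander, to be left alone: low round tin, 84 mm across, 50 mm tall. Origin at its underside.
- bench_brush: Bystander, to be left alone: bench brush lying on the bench. Origin at its underside.

How it is judged:
By the outcome, as a careful person would: the job done as asked, in the order asked, and still so for the second after the job is handed in, with the robot touching nothing.
Of spindle1, spindle2, spindle3, spindle4, spindle5 only 3 to 5 are there at a start; the rules pass over those that are not, and their reading is None.
At some moment in a run one of spindle1, spindle2, spindle3, spindle4, spindle5 may be knocked a few centimetres aside while the robot is not near it.
Once in a run the grip may slacken for a moment while it holds something.
It also fails if it takes over 210 s, if anything falls off the work surface, if the arm or the gripper's body presses on something with over 40 N, if the wrist force passes 120 N, or if a joint passes its speed limit or range.

## Working session

There is one attempt and no reset: what is moved stays moved. The work goes in short steps, Python scripts to look and compute and a shell command to move; the robot and the scene stay as the last step left them, time stands still between calls to the robot, and variables do not carry over. Pictures are saved under pics/ and viewed, at most 14 in all, crops included, and the job is handed in when it is done.

```bash
ls; mkdir -p pics; python3 - <<'E'
from bench import r, imaging
import cv2
for n in("top","side"):
    s=imaging.snapshot(n);cv2.imwrite(f"pics/{n}0.png",s["pixels"]);print(n,s["fx"],s["fy"],s["cx"],s["cy"],s["pose"],[k for k in s])
print(r.sense())
E
```

```text
bench.py
pics
steer.py
top 512.1264517737186 512.1264517737186 317.84409923409453 236.6259340810032 [[ 1.61176770e-02  9.97308945e-01 -7.15198519e-02  5.19144943e+02]
 [-9.99762907e-01  1.50272931e-02 -1.57578870e-02 -4.02691668e+01]
 [-1.46407318e-02  7.17568756e-02  9.97314694e-01  1.24888230e+03]
 [ 0.00000000e+00  0.00000000e+00  0.00000000e+00  1.00000000e+00]] ['pixels', 'fx', 'fy', 'cx', 'cy', 'pose']
side 620.2960276240598 620.2960276240598 312.5225573276646 248.24724090855722 [[-9.84877755e-01  1.18581617e-01 -1.26309964e-01  4.21157388e+02]
 [-1.72332908e-01 -7.45473623e-01  6.43871452e-01  8.64377085e+02]
 [-1.78094290e-02  6.55902033e-01  7.54635904e-01  1.13798708e+03]
 [ 0.00000000e+00  0.00000000e+00  0.00000000e+00  1.00000000e+00]] ['pixels', 'fx', 'fy', 'cx', 'cy', 'pose']
{'time': 0.1, 'joint_pos': array([-7.76588044e+01,  7.51120884e+00,  8.53215305e+01, -5.81323727e-04,
        8.72607466e+01, -4.89292581e+00]), 'qd': array([ 0.03560763, -0.07219213, -0.25200287, -0.1045784 , -0.04062674,
       -0.04008927]), 'joint_efforts': array([ 8.68106126e-04, -5.70951641e+01, -5.01943231e+01, -1.13921994e-04,
        8.09412712e-03,  4.00682154e-06]), 'tool_pos': array([ 177.68294954, -572.58765101,  230.35932512]), 'tcp_rot': array([-1.79906805e+02, -7.39527971e-03,  1.72341436e+01]), 'ft_force': array([-0.30734381, -0.57953476,  0.23569885]), 'wrist_torque': array([-0.00369294,  0.01196334,  0.04787455]), 'grip_force': 0.0, 'finger_gap': 85.50972441653367}
```

View pics/top0.png

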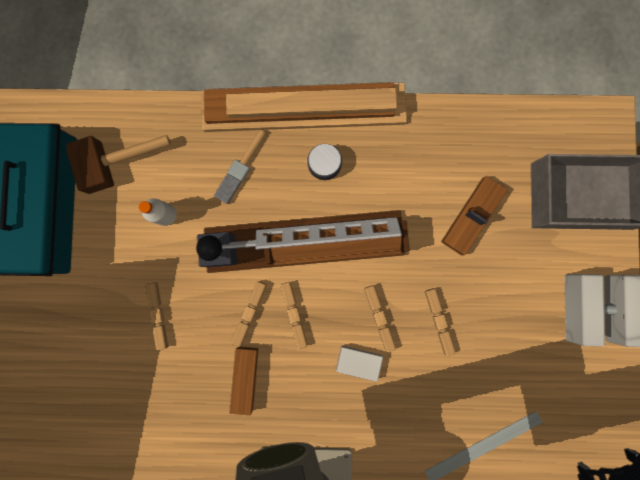

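View pics/side0.png

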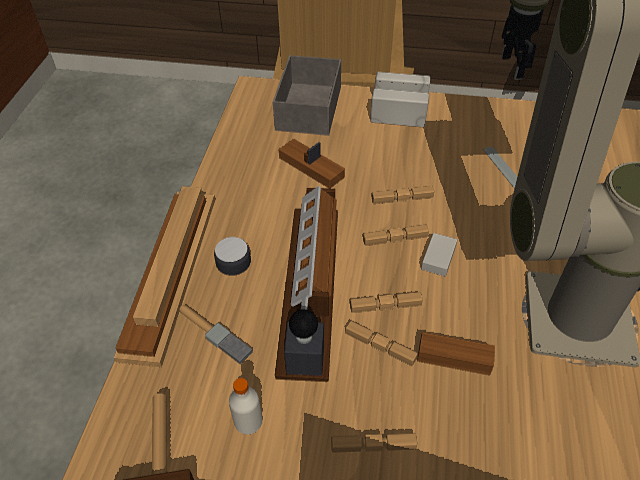

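```bash
cat > h.py <<'E'
import numpy as np, cv2
from bench import r, imaging
from scipy.spatial.transform import Rotation as R
def ray(s,u,v):
    d=s["pose"][:3,:3]@np.array([(u-s["cx"])/s["fx"],-(v-s["cy"])/s["fy"],-1.]);return s["pose"][:3,3],d/np.linalg.norm(d)
def plane(s,u,v,z):
    o,d=ray(s,u,v);return o+d*(z-o[2])/d[2]
def tri(s1,p1,s2,p2):
    o1,d1=ray(s1,*p1);o2,d2=ray(s2,*p2)
    t=np.linalg.lstsq(np.c_[d1,-d2],o2-o1,rcond=None)[0]
    a,b=o1+d1*t[0],o2+d2*t[1];return (a+b)/2,np.linalg.norm(a-b)
def proj(s,P):
    q=s["pose"][:3,:3].T@(np.asarray(P,float)-s["pose"][:3,3]);return np.array([s["cx"]+s["fx"]*q[0]/-q[2],s["cy"]-s["fy"]*q[1]/-q[2]])
E
python3 - <<'E'
import cv2,numpy as np
t=cv2.imread("pics/top0.png");s=cv2.imread("pics/side0.png")
for im,pts in((t,[(157,290),(145,300),(170,340),(259,292),(270,320),(293,314),(310,300),(379,317),(350,310),(440,320),(420,320)]),(s,[(398,302),(398,285),(395,235),(402,195),(378,341),(373,440),(373,425)])):
    h=cv2.cvtColor(im,cv2.COLOR_BGR2HSV)
    print([(p,tuple(map(int,im[p[1],p[0]])),tuple(map(int,h[p[1],p[0]]))) for p in pts])
cv2.imwrite("pics/c1.png",cv2.resize(t[205:365,135:475],(800,376),interpolation=cv2.INTER_CUBIC))
cv2.imwrite("pics/c2.png",cv2.resize(s[170:460,270:440],None,fx=2.05,fy=2.05,interpolation=cv2.INTER_CUBIC))
E
```

```text
[((157, 290), (32, 53, 72), (16, 142, 72)), ((145, 300), (49, 81, 110), (16, 141, 110)), ((170, 340), (49, 79, 107), (16, 138, 107)), ((259, 292), (85, 139, 186), (16, 138, 186)), ((270, 320), (79, 131, 175), (16, 140, 175)), ((293, 314), (91, 149, 199), (16, 138, 199)), ((310, 300), (89, 146, 196), (16, 139, 196)), ((379, 317), (89, 146, 197), (16, 140, 197)), ((350, 310), (80, 131, 175), (16, 138, 175)), ((440, 320), (89, 147, 197), (16, 140, 197)), ((420, 320), (80, 131, 176), (16, 139, 176))]
[((398, 302), (54, 87, 117), (16, 137, 117)), ((398, 285), (71, 112, 149), (16, 133, 149)), ((395, 235), (94, 148, 185), (18, 125, 185)), ((402, 195), (78, 122, 158), (17, 129, 158)), ((378, 341), (82, 129, 176), (15, 136, 176)), ((373, 440), (43, 67, 91), (15, 135, 91)), ((373, 425), (74, 120, 159), (16, 136, 159))]
```

View pics/c1.png

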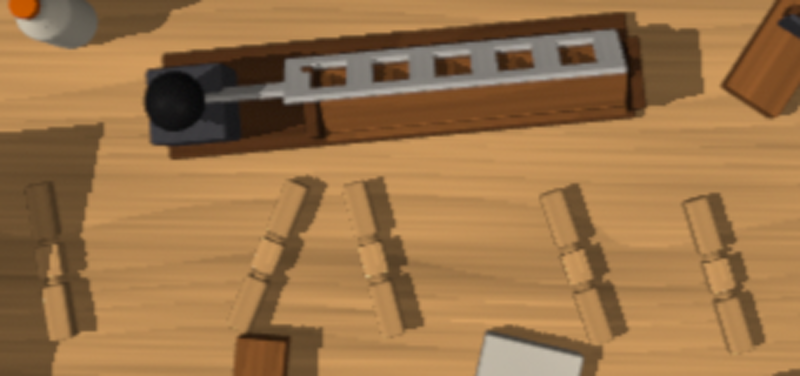

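View pics/c2.png

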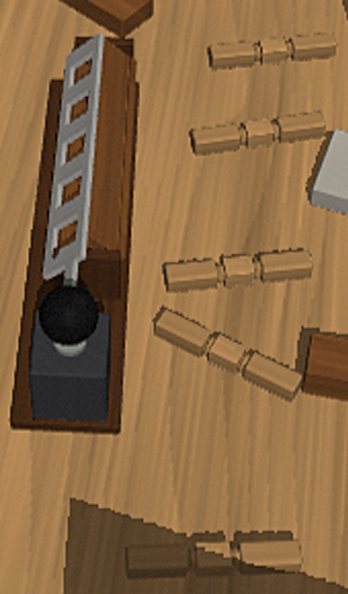

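```bash
cat > win.py <<'E'
from h import *
def blobs(im,mask,amin,amax):
    c,_=cv2.findContours(mask,cv2.RETR_CCOMP,cv2.CHAIN_APPROX_NONE);return [x for x in c if amin<cv2.contourArea(x)<amax]
def windows(s,box):
    x0,y0,x1,y1=box;im=cv2.resize(s["pixels"][y0:y1,x0:x1],None,fx=4,fy=4,interpolation=cv2.INTER_CUBIC)
    h=cv2.cvtColor(im,cv2.COLOR_BGR2HSV);m=((h[...,1]<60)&(h[...,2]>95)).astype(np.uint8)*255
    c,hi=cv2.findContours(m,cv2.RETR_CCOMP,cv2.CHAIN_APPROX_NONE)
    o=[]
    for i,x in enumerate(c):
        if hi[0][i][3]>=0 and cv2.contourArea(x)>600:
            a=cv2.minAreaRect(x);o.append((((a[0][0]+.5)/4-.5+x0,(a[0][1]+.5)/4-.5+y0),np.array(a[1])/4))
    return o
def ball(s,box):
    x0,y0,x1,y1=box;im=s["pixels"][y0:y1,x0:x1]
    m=(im.max(2)<28).astype(np.uint8)*255
    c=max(cv2.findContours(m,cv2.RETR_EXTERNAL,cv2.CHAIN_APPROX_NONE)[0],key=cv2.contourArea)
    (u,v),rr=cv2.minEnclosingCircle(c);return (u+x0,v+y0),rr
E
python3 - <<'E'
from win import *
t=imaging.snapshot("top");s=imaging.snapshot("side")
wt=sorted(windows(t,(190,205,420,280)),key=lambda a:a[0][0]);ws=sorted(windows(s,(270,180,350,330)),key=lambda a:-a[0][1])
print(len(wt),len(ws),wt,ws)
for a,b in zip(wt,ws): print("win",tri(t,a[0],s,b[0]))
bt,bs=ball(t,(190,225,230,270)),ball(s,(280,300,330,345));print(bt,bs,tri(t,bt[0],s,bs[0]))
T=lambda p:(p[0]/2.353+135-.3,p[1]/2.353+205-.3)
S=lambda p:(p[0]/2.05+270-.25,p[1]/2.05+170-.25)
tp=dict(A=[(38,183),(63,338),(54,262)],B=[(297,182),(241,330),(268,256)],C=[(357,182),(393,333),(373,258)],D=[(557,190),(602,338),(577,266)],E=[(699,198),(742,350),(720,273)])
sp=dict(E=[(210,53),(336,42),(274,47)],D=[(191,133),(326,120),(261,127)],C=[(165,270),(312,259),(239,265)],B=[(159,313),(299,383),(229,345)],A=[(127,554),(300,550),(213,551)])
for k in tp:
    P=[tri(t,T(a),s,S(b)) for a,b in zip(tp[k],sp[k])]
    e=[plane(t,*T(a),24) for a in tp[k]];e2=[plane(s,*S(a),24) for a in sp[k]]
    print(k,"z",[f"{p[0][2]:.0f}/{p[1]:.0f}" for p in P]);
    for q in(e,e2):
        d=q[0]-q[1];print("  mid",(q[0]+q[1]).round(0)[:2]/2,q[2].round(0)[:2],"len %.0f dir %.1f"%(np.linalg.norm(d),np.degrees(np.arctan2(d[1],d[0]))))
E
```

```text
5 5 [((272.25, 237.5), array([19.75,  9.75])), ((300.7326126098633, 235.01517486572266), array([ 8.84613419, 16.74117088])), ((326.97279357910156, 232.5845832824707), array([ 8.83625412, 16.64575958])), ((353.4589385986328, 230.1760368347168), array([ 8.82037067, 16.8359642 ])), ((379.89141845703125, 227.80532836914062), array([ 8.69143105, 16.52277184]))] [((300.81909561157227, 285.78414154052734), array([ 9.49385929, 21.69752312])), ((304.5, 262.62499237060547), array([ 8.59785366, 16.29431915])), ((306.6635932922363, 241.81029510498047), array([ 8.05211449, 16.25583649])), ((308.26860427856445, 222.7773551940918), array([ 7.50849295, 14.95083237])), ((310.0209274291992, 204.2344970703125), array([ 6.7335124 , 14.67235947]))]
win (array([600.30007934,  81.38968367,  94.18273489]), np.float64(3.793660652621396))
win (array([605.62262884,  16.85488247,  93.34215471]), np.float64(1.0827300502857002))
win (array([611.722345  , -42.47812873,  94.8659287 ]), np.float64(0.7082167689374393))
win (array([ 618.50767435, -102.25994371,   93.45131776]), np.float64(1.3343921612872787))
win (arr
[... 216 characters left out ...]
 157.97104451]), np.float64(0.47942217235489115))
A z ['24/1', '21/1', '19/2']
  mid [413.5 361.5] [412. 358.] len 158 dir 11.5
  mid [412.5 362.5] [413. 362.] len 158 dir 10.9
B z ['27/1', '17/0', '27/1']
  mid [421.5 139.5] [421. 141.] len 158 dir -19.5
  mid [422. 141.] [421. 138.] len 162 dir -22.1
C z ['22/1', '22/3', '23/1']
  mid [422.   32.5] [421.  35.] len 155 dir 14.6
  mid [421.   34.5] [420.  35.] len 160 dir 14.4
D z ['22/2', '20/7', '23/3']
  mid [ 419.  -173.5] [ 417. -171.] len 154 dir 17.5
  mid [ 416.5 -171. ] [ 414. -171.] len 162 dir 16.4
E z ['16/1', '16/2', '18/2']
  mid [ 411.5 -314.5] [ 412. -314.] len 156 dir 15.9
  mid [ 410.5 -308.5] [ 409. -309.] len 160 dir 16.0
```

```bash
cat >> h.py <<'E'
def go(p,rot,q=None):
    "shift and turn in tool axes from the pose now to position p, Rotation rot"
    s=r.sense();R0=R.from_euler('xyz',s["tcp_rot"],degrees=True);d=R0.inv().apply(np.asarray(p)-s["tool_pos"]);w=np.degrees((R0.inv()*rot).as_rotvec())
    print("rot",w.round(2),"shift",d.round(1),"|d|%.0f |w|%.0f"%(np.linalg.norm(d),np.linalg.norm(w)))
def down(yaw): return R.from_euler('xyz',[180,0,yaw],degrees=True)
E
python3 - <<'E'
from win import *
t=imaging.snapshot("top");s=imaging.snapshot("side")
print(tri(t,(209.2,247.5),s,(303.2,323.5)),plane(t,209.2,247.5,150),plane(s,303.2,323.5,150))
for n,im,b,(u,v) in(("t",t,0,(209,247)),("s",s,0,(303,323))):
    g=im["pixels"].max(2);print(n,g[v,u-24:u+25:2],g[v-24:v+25:2,u])
go([571,209,220],down(40))
E
```

```text
(array([571.21147386, 211.09611811, 148.98524508]), np.float64(0.46911757440586216)) [570.93052479 210.83291288 150.        ] [571.29220344 211.78242204 150.        ]
t [190 190 191 190 191 162  37  23  26  30  28  26  23  22  17  14  13  13
  30 102 103 104 103 103  94] [196 198 120  77  78  51  32  12  15  16  20  20  23  27  25  22  21  18
  17  57  63  54  67  78  84]
s [164  39  66  76  46   7   8  18  20  23  23  28  31  29  16  17  25  19
  22   6  56  55  49  67  70] [111 112 116 109  66  32  17  23  23  23  24  28  31  28  30  24  28  16
  21   0 139 127  96  53  54]
rot [-4.000e-02 -1.000e-02 -2.276e+01] shift [ 607.3 -630.2   11.4] |d|875 |w|23
```

The rows are not in the units I measure in: shifts go in shares of 750 mm and turns go in shares of 90 degrees. I convert before sending: -315 mm is -0.42, 304 mm is 0.4053, -11 degrees is -0.1222.

```bash
echo '0 0 -0.1222 0.4053 -0.42 0.008 85 | 0 0 -0.1222 0.4053 -0.42 0.008 85 | 0 0 -0.1222 0.4053 -0.42 0.008 85 | 0 0 -0.1222 0.4053 -0.42 0.008 85 | 0 0 -0.1222 0.4053 -0.42 0.008 85 | 0 0 -0.1222 0.4053 -0.42 0.008 85 | 0 0 -0.1222 0.4053 -0.42 0.008 85 | 0 0 -0.1222 0.4053 -0.42 0.008 85' | python3 steer.py 60; python3 -c "
from h import *
print(r.sense()['joint_pos']);go([571.2,211,215],down(40))"
```

```text
time: 1.3
tool_pos: [376.4, -178.3, 225.4]
tcp_rot: [-180.0, -0.1, 28.7]
ft_force: [-1.2, 0.3, 0.5]
finger_gap: 85.2
grip_force: 0.0
[-3.24629143e+01 -2.21806172e+01  1.13015649e+02  6.54942588e-02
  8.91418312e+01  2.88808824e+01]
rot [ -0.    -0.07 -11.34] shift [ 357.6 -248.2   10.9] |d|435 |w|11
```

Scaled: 357 mm is 0.476, -248 mm is -0.3307, -11 degrees is -0.1222.

```bash
echo '0 0 -0.1222 0.476 -0.3307 0.0133 85 | 0 0 -0.1222 0.476 -0.3307 0.0133 85 | 0 0 -0.1222 0.476 -0.3307 0.0133 85 | 0 0 -0.1222 0.476 -0.3307 0.0133 85 | 0 0 -0.1222 0.476 -0.3307 0.0133 85 | 0 0 -0.1222 0.476 -0.3307 0.0133 85 | 0 0 -0.1222 0.476 -0.3307 0.0133 85 | 0 0 -0.1222 0.476 -0.3307 0.0133 85' | python3 steer.py 60; python3 -c "
from h import *
print(r.sense()['joint_pos']);go([571.2,211,126],down(40))"
```

```text
time: 2.3
tool_pos: [572.6, 207.3, 213.0]
tcp_rot: [-179.9, 0.1, 39.4]
ft_force: [-0.2, -0.6, -0.3]
finger_gap: 85.2
grip_force: 0.0
[1.50644916e+01 9.49817975e+00 8.49472598e+01 2.46750208e-02
 8.57157167e+01 6.56601106e+01]
rot [-0.09  0.14 -0.6 ] shift [ 1.4 -3.6 87. ] |d|87 |w|1
```

```bash
echo '0 0 0 0 0 0 85 | 0 0 0 0 0 0 85' | python3 steer.py 60; python3 -c "
from h import *
print(r.sense()['joint_pos']);go([571.2,211,126],down(40))"
```

```text
time: 2.55
tool_pos: [572.2, 203.5, 215.8]
tcp_rot: [180.0, -0.0, 39.1]
ft_force: [-1.1, -0.4, 0.1]
finger_gap: 84.9
grip_force: 0.0
[ 1.47566982e+01  8.96815266e+00  8.52419614e+01 -2.28280882e-02
  8.57552935e+01  6.56297173e+01]
rot [ 0.04 -0.02 -0.87] shift [ 3.9 -6.5 89.8] |d|90 |w|1
```

Scaled: 89 mm is 0.1187, 65 mm is 0.0867, -1 degrees is -0.0111.

```bash
echo '0 0 -0.0111 0.0053 -0.0087 0.0267 85 | 0 0 -0.0111 0.0053 -0.0087 0.0533 85 | 0 0 -0.0111 0.0053 -0.0087 0.0867 85 | 0 0 -0.0111 0.0053 -0.0087 0.1187 85 | 0 0 -0.0111 0.0053 -0.0087 0.1187 85 | 0 0 -0.0111 0.0053 -0.0087 0.1187 85' | python3 steer.py 60; python3 -c "
from h import *
go([571.2,211,126],down(40))"
```

```text
time: 3.3
tool_pos: [570.9, 212.7, 126.4]
tcp_rot: [-180.0, 0.0, 40.2]
ft_force: [-0.0, -0.4, 1.0]
finger_gap: 85.0
grip_force: 0.0
rot [-0.    0.01  0.23] shift [-0.9  1.5  0.4] |d|2 |w|0
```

Close on the ball.

Scaled: 1.5 mm is 0.002, -0.9 mm is -0.0012.

```bash
echo '0 0 0 -0.0012 0.002 0 50 | 0 0 0 -0.0012 0.002 0 50 | 0 0 0 -0.0012 0.002 0 50 | 0 0 0 -0.0012 0.002 0 50 | 0 0 0 -0.0012 0.002 0 50 | 0 0 0 -0.0012 0.002 0 50' | python3 steer.py 70
```

```text
time: 4.05
tool_pos: [572.0, 211.2, 128.0]
tcp_rot: [179.9, -0.1, 40.2]
ft_force: [-3.1, -1.5, 5.5]
finger_gap: 53.6
grip_force: 72.5
```

Scaled: 6 mm is 0.008.

```bash
echo '0 0 0 0 0 0 66 | 0 0 0 0 0 0 66 | 0 0 0 0 0 0.008 66 | 0 0 0 0 0 0.008 50 | 0 0 0 0 0 0.008 50 | 0 0 0 0 0 0.008 50 | 0 0 0 0 0 0.008 50 | 0 0 0 0 0 0.008 50' | python3 steer.py 70
```

```text
time: 5.05
tool_pos: [571.1, 210.6, 119.7]
tcp_rot: [180.0, 0.1, 40.2]
ft_force: [1.8, -4.8, -4.9]
finger_gap: 53.9
grip_force: 74.3
```

Scaled: -3 mm is -0.004, -63 degrees is -0.7.

```bash
echo '0 0 0 0 0 -0.004 50 | 0 0 -0.1 0 0 -0.004 50 | 0 0 -0.2 0 0 -0.004 50 | 0 0 -0.3 0 0 -0.004 50 | 0 0 -0.4 0 0 -0.004 50 | 0 0 -0.5 0 0 -0.004 50 | 0 0 -0.6 0 0 -0.004 50 | 0 0 -0.7 0 0 -0.004 50' | python3 steer.py 80;  echo '0 0 -0.1 0 0 0 50 | 0 0 -0.2 0 0 0 50 | 0 0 -0.3 0 0 0 50 | 0 0 -0.4 0 0 0 50 | 0 0 -0.5 0 0 0 50 | 0 0 -0.6 0 0 0 50 | 0 0 -0.7 0 0 0 50 | 0 0 -0.7333 0 0 0 50' | python3 steer.py; python3 -c "
from h import *
a=r.sense();print(a['joint_pos'],a['wrist_torque'])"
```

```text
time: 6.05
tool_pos: [572.1, 210.2, 120.0]
tcp_rot: [180.0, 0.1, 103.4]
ft_force: [18.7, -1.7, -27.3]
finger_gap: 53.5
grip_force: 91.5
time: 7.05
tool_pos: [572.9, 211.1, 120.1]
tcp_rot: [179.9, 0.1, 169.3]
ft_force: [25.1, 1.6, -31.2]
finger_gap: 53.9
grip_force: 91.0
[ 1.54086422e+01  1.32938476e+01  9.05731755e+01  7.45748112e-03
  7.59721254e+01 -6.39359118e+01] [ 0.5373922  -3.55557429 -0.5127738 ]
```

Scaled: 2 mm is 0.0027, -10 degrees is -0.1111.

```bash
T='from h import *
a=r.sense();print(a["wrist_torque"][2],a["joint_pos"][5])'; echo '0 0 -0.0556 0 0 0.0027 50 | 0 0 -0.0889 0 0 0.0027 50 | 0 0 -0.1111 0 0 0.0027 50 | 0 0 -0.1111 0 0 0.0027 50' | python3 steer.py; python3 -c "$T"; echo '0 0 -0.0556 0 0 0 50 | 0 0 -0.0889 0 0 0 50 | 0 0 -0.0889 0 0 0 50' | python3 steer.py; python3 -c "$T"
```

```text
time: 7.55
tool_pos: [573.0, 211.3, 120.0]
tcp_rot: [179.9, 0.2, 179.2]
ft_force: [17.8, 0.8, -19.8]
finger_gap: 53.2
grip_force: 92.0
0.10234350760660495 -73.79969057392717
time: 7.92
tool_pos: [573.0, 211.4, 119.9]
tcp_rot: [180.0, 0.2, -172.7]
ft_force: [17.4, 0.5, -18.9]
finger_gap: 53.5
grip_force: 87.5
0.34072419992160696 -81.82476760319885
```

Scaled: -4 degrees is -0.0444.

```bash
T='from h import *
a=r.sense();print(a["wrist_torque"][2],a["joint_pos"][5])'; echo '0 0 -0.0444 0 0 0 50 | 0 0 -0.0444 0 0 0 50 | 0 0 -0.0444 0 0 0 50' | python3 steer.py | sed -n 3p; python3 -c "$T"; echo '0 0 -0.0556 0 0 0 50 | 0 0 -0.0556 0 0 0 50 | 0 0 -0.0556 0 0 0 50' | python3 steer.py| sed -n 3p; python3 -c "$T"; python3 - <<'E'
from win import *
t=imaging.snapshot("top");cv2.imwrite("pics/t1.png",t["pixels"])
for w in sorted(windows(t,(190,205,420,280)),key=lambda a:a[0][0]):print(np.round(w[0],1),w[1].round(1))
E
```

```text
tcp_rot: [180.0, 0.2, -168.8]
0.46488761284357183 -85.80155666134418
tcp_rot: [180.0, 0.0, -163.8]
-0.3027115514976578 -90.75894274161178
```

Scaled: -100 mm is -0.1333, -60 mm is -0.08.

```bash
echo '0 0 0 0 0 0 85 | 0 0 0 0 0 0 85 | 0 0 0 0 0 0 85 | 0 0 0 0 0 -0.08 85 | 0 0 0 0 0 -0.1333 85 | 0 0 0 0 0 -0.1333 85' | python3 steer.py; echo '0 0 0 0.28 0 -0.1333 85 | 0 0 0 0.28 0 -0.1333 85 | 0 0 0 0.28 0 -0.1333 85 | 0 0 0 0.28 0 -0.1333 85 | 0 0 0 0.28 0 -0.1333 85 | 0 0 0 0.28 0 -0.1333 85' | python3 steer.py;  cat > shot.py <<'E'
from win import *
import sys
def shot(n):
    t=imaging.snapshot("top");s=imaging.snapshot("side")
    c1=cv2.resize(t["pixels"][205:365,135:475],(800,376),interpolation=cv2.INTER_CUBIC)
    cv2.imwrite(f"pics/{n}t.png",t["pixels"]);cv2.imwrite(f"pics/{n}s.png",s["pixels"])
    return t,s,c1
if __name__=="__main__":
    t,s,c=shot(sys.argv[1])
    wt=sorted(windows(t,(190,205,420,280)),key=lambda a:a[0][0]);ws=sorted(windows(s,(270,180,350,330)),key=lambda a:-a[0][1])
    print(len(wt),len(ws))
    for w in wt:print(np.round(w[0],1),w[1].round(1),plane(t,*w[0],94).round(1))
    for w in ws:print(np.round(w[0],1),w[1].round(1),plane(s,*w[0],94).round(1))
    c2=cv2.resize(s["pixels"][170:460,270:440],None,fx=1.29,fy=1.297,interpolation=cv2.INTER_CUBIC)
    cv2.imwrite(f"pics/{sys.argv[1]}c.png",np.hstack([c[:,:580],c2[:376]]))
E
python3 shot.py k1
```

```text
time: 9.48
tool_pos: [573.8, 212.0, 227.1]
tcp_rot: [180.0, 0.5, -163.8]
ft_force: [0.8, 0.5, 0.7]
finger_gap: 84.7
grip_force: 0.0
time: 10.22
tool_pos: [369.8, 152.5, 320.6]
tcp_rot: [180.0, 0.0, -163.8]
ft_force: [1.3, 0.5, -0.8]
finger_gap: 84.9
grip_force: 0.0
5 5
[282.  236.7] [ 8.9 16.4] [600.5  59.2  94. ]
[308.4 234.3] [ 8.8 16.6] [ 6.069e+02 -6.000e-01  9.400e+01]
[334.9 231.9] [ 8.8 16.2] [613.2 -60.3  94. ]
[361.4 229.5] [ 8.9 16.4] [ 619.7 -120.3   94. ]
[387.7 227.2] [ 8.6 16.4] [ 625.7 -179.6   94. ]
[302.7 277.8] [ 9.2 16.5] [602.3  59.7  94. ]
[304.8 256.5] [ 8.2 16.1] [6.085e+02 1.000e-01 9.400e+01]
[306.9 236.1] [ 7.6 15.3] [614.8 -60.3  94. ]
[309.1 217. ] [ 7.2 14.8] [ 620.4 -120.2   94. ]
[310.5 199. ] [ 6.4 13.8] [ 627.6 -179.6   94. ]
```

View pics/k1c.png

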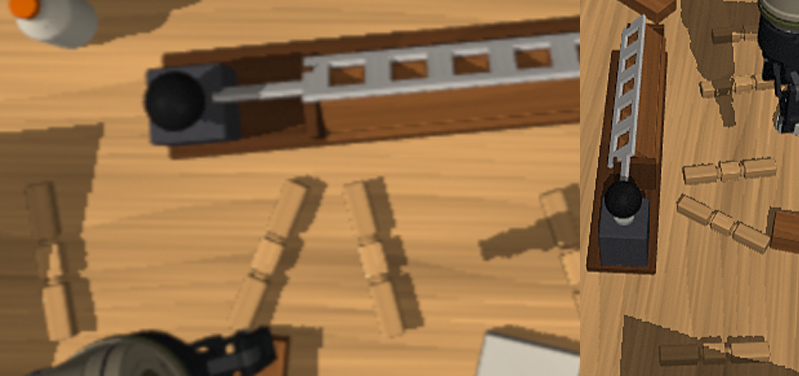

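```bash
cat >> h.py <<'E'
yaw=np.radians(6.03);xr=np.array([np.cos(yaw),np.sin(yaw),0]);yr=np.array([-np.sin(yaw),np.cos(yaw),0]);Z=np.array([0,0,1.])
zp=(xr+Z)/2**.5;xp=(xr-Z)/2**.5;M=np.array([610.2,-60.6,90.0])
RI=R.from_matrix(np.c_[zp,-yr,xp])
def ins(i,out,d=10.,e=0.,dy=0.,dx=0.):
    "TCP for spindle middle 'out' mm from mouth of pocket i; axis d behind TCP, middle e mm along tool x from TCP"
    return M+(i-3)*60*yr+out*zp+d*xp-e*zp+dy*yr+dx*xp
E
python3 -c "
from h import *
print(r.sense()['joint_pos'].round(0),[ins(i,110).round() for i in (1,5)]);go([421.5,140,150],down(-20.8))"
```

```text
[ 15. -25. 106.   0. 100. -91.] [array([ 707., -171.,  161.]), array([682.,  68., 161.])]
rot [ 1.6000e-01 -5.0000e-02 -1.4297e+02] shift [-46.5 -26.4 169.9] |d|178 |w|143
```

Scaled: 80 degrees is 0.8889.

```bash
for k in 1 2; do echo '0 0 0.1111 0 0 0 60 | 0 0 0.2222 0 0 0 60 | 0 0 0.3333 0 0 0 60 | 0 0 0.4444 0 0 0 60 | 0 0 0.5556 0 0 0 60 | 0 0 0.6667 0 0 0 60 | 0 0 0.7778 0 0 0 60 | 0 0 0.8889 0 0 0 60' | python3 steer.py 50 >/dev/null; done; python3 -c "
from h import *
print(r.sense()['joint_pos'].round(0));go([421.5,140,130],down(-20.8))"
```

```text
[ 15. -25. 106.   0. 100.  69.]
rot [2.00e-02 1.80e-01 5.67e+01] shift [ 35.   40.6 189.7] |d|197 |w|57
```

Scaled: 190 mm is 0.2533, 160 mm is 0.2133, 56.7 degrees is 0.63.

```bash
echo '0 0 0.1111 0.0467 0.0533 0.0533 60 | 0 0 0.2222 0.0467 0.0533 0.1067 60 | 0 0 0.3333 0.0467 0.0533 0.16 60 | 0 0 0.4444 0.0467 0.054 0.2133 60 | 0 0 0.5556 0.0467 0.054 0.2533 60 | 0 0 0.63 0.0467 0.054 0.2533 60 | 0 0 0.63 0.0467 0.054 0.2533 60 | 0 0 0.63 0.0467 0.054 0.2533 60' | python3 steer.py 50; python3 -c "
from h import *
go([421.5,140,2],down(-20.8))"
```

```text
time: 13.32
tool_pos: [422.1, 140.4, 131.1]
tcp_rot: [180.0, 0.0, -20.3]
ft_force: [-0.0, 0.2, 0.4]
finger_gap: 60.3
grip_force: 0.0
rot [0.02 0.02 0.49] shift [ -0.3   0.6 129.1] |d|129 |w|0
```

Scaled: 128 mm is 0.1707, 115 mm is 0.1533, 0.5 degrees is 0.0056.

```bash
echo '0 0 0.0056 -0.0004 0.0008 0.0667 60 | 0 0 0.0056 -0.0004 0.0008 0.12 60 | 0 0 0.0056 -0.0004 0.0008 0.1533 60 | 0 0 0.0056 -0.0004 0.0008 0.1707 60 | 0 0 0.0056 -0.0004 0.0008 0.1707 60 | 0 0 0.0056 -0.0004 0.0008 0.1707 60' | python3 steer.py; echo '0 0 0 0 0 0 15 | 0 0 0 0 0 0 15 | 0 0 0 0 0 0 15 | 0 0 0 0 0 0 15 | 0 0 0 0 0 0 15 | 0 0 0 0 0 0 15' | python3 steer.py 50
```

```text
time: 14.08
tool_pos: [422.6, 140.2, 4.6]
tcp_rot: [-179.9, -0.1, -20.9]
ft_force: [-1.0, -0.4, 0.3]
finger_gap: 60.3
grip_force: 0.0
time: 14.82
tool_pos: [422.3, 140.1, 4.3]
tcp_rot: [-179.9, -0.1, -21.0]
ft_force: [-1.2, -0.4, 6.3]
finger_gap: 23.0
grip_force: 50.1
```

Scaled: -220 mm is -0.2933, -160 mm is -0.2133.

```bash
echo '0 0 0 0 0 -0.0533 15 | 0 0 0 0 0 -0.1333 15 | 0 0 0 0 0 -0.2133 15 | 0 0 0 0 0 -0.2933 15 | 0 0 0 0 0 -0.2933 15 | 0 0 0 0 0 -0.2933 15' | python3 steer.py; python3 -c "
from h import *
p=ins(4,150,d=8.5);print(p);go(p,RI)
go(r.sense()['tool_pos'],RI)"
```

```text
time: 15.58
tool_pos: [421.1, 139.9, 222.9]
tcp_rot: [180.0, 0.0, -21.0]
ft_force: [-1.0, 0.8, -1.5]
finger_gap: 22.8
grip_force: 50.3
[715.35335834  10.84155814 190.05560954]
rot [ 10.6   44.15 -25.58] shift [320.9  15.3  32.8] |d|323 |w|52
rot [ 10.6   44.15 -25.58] shift [0. 0. 0.] |d|0 |w|52
```

Scaled: 321 mm is 0.428, 33 mm is 0.044, 44.2 degrees is 0.4911.

```bash
echo '0.1178 0.4911 -0.2844 0.428 0.02 0.044 15 | 0.1178 0.4911 -0.2844 0.428 0.02 0.044 15 | 0.1178 0.4911 -0.2844 0.428 0.02 0.044 15 | 0.1178 0.4911 -0.2844 0.428 0.02 0.044 15 | 0.1178 0.4911 -0.2844 0.428 0.02 0.044 15 | 0.1178 0.4911 -0.2844 0.428 0.02 0.044 15 | 0.1178 0.4911 -0.2844 0.428 0.02 0.044 15 | 0.1178 0.4911 -0.2844 0.428 0.02 0.044 15' | python3 steer.py; echo '0 0 0 0 0 0 15 | 0 0 0 0 0 0 15 | 0 0 0 0 0 0 15' | python3 steer.py; python3 -c "
from h import *
print(r.sense()['joint_pos'].round(0));go(ins(4,150,d=8.5),RI);go(ins(4,118,d=8.5),RI)"
```

```text
time: 16.58
tool_pos: [714.3, 11.5, 188.0]
tcp_rot: [-179.9, -44.8, 6.0]
ft_force: [0.3, -0.4, -0.8]
finger_gap: 23.0
grip_force: 50.2
time: 16.95
tool_pos: [715.7, 11.5, 190.8]
tcp_rot: [180.0, -45.1, 6.1]
ft_force: [-0.3, 0.1, -1.7]
finger_gap: 22.7
grip_force: 50.2
[ -8.  -8. 116.  21.  29.  61.]
rot [-0.02 -0.09  0.05] shift [-0.9  0.6  0.2] |d|1 |w|0
rot [-0.02 -0.09  0.05] shift [-32.9   0.6   0.2] |d|33 |w|0
```

Scaled: -29 mm is -0.0387, -15 mm is -0.02.

```bash
echo '0 0 0 -0.02 0.0008 0 15 | 0 0 0 -0.0387 0.0008 0 15 | 0 0 0 -0.0387 0.0008 0 15 | 0 0 0 -0.0387 0.0008 0 15' | python3 steer.py; python3 - <<'E'
from h import *
t=imaging.snapshot("top");s=imaging.snapshot("side")
a=cv2.resize(t["pixels"][195:295,240:420],(720,400),interpolation=cv2.INTER_CUBIC)
b=cv2.resize(s["pixels"][180:330,250:430],(480,400),interpolation=cv2.INTER_CUBIC)
cv2.imwrite("pics/i1.png",cv2.resize(np.vstack([a,np.hstack([b,np.zeros((400,240,3),np.uint8)])]),(540,600)))
E
```

```text
time: 17.45
tool_pos: [695.4, 8.2, 169.8]
tcp_rot: [180.0, -45.1, 6.0]
ft_force: [0.2, -0.4, -1.0]
finger_gap: 23.3
grip_force: 50.3
```

View pics/i1.png

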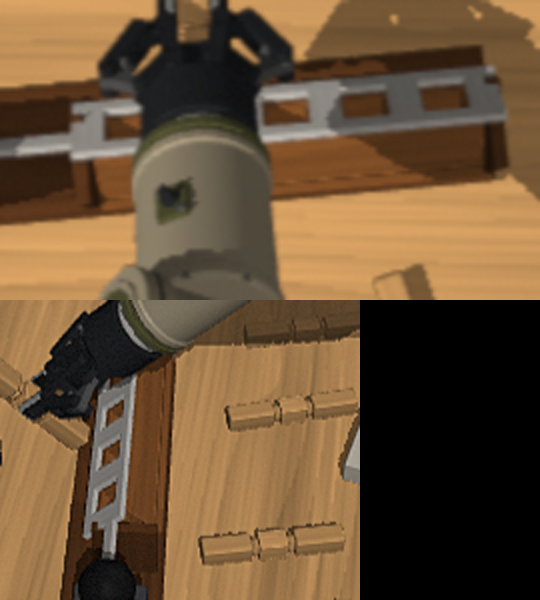

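```bash
python3 - <<'E'
from h import *
s=imaging.snapshot("side")
q=r.sense();Rt=R.from_euler('xyz',q["tcp_rot"],degrees=True)
c=q["tool_pos"]-8.5*Rt.as_matrix()[:,2];ax=Rt.as_matrix()[:,0]
f=lambda P:((proj(s,P)-[250,180])*2+[0,300]).round(0)
for k in(-80,0,80):print("sp",k,f(c+k*ax))
for i in(3,4,5):print("mouth",i,f(M+(i-3)*60*yr),"comb",f(M+(i-3)*60*yr+9*zp))
E
```

```text
sp -80 [ 86. 436.]
sp 0 [ 30. 399.]
sp 80 [-28. 359.]
mouth 3 [118. 415.] comb [112. 411.]
mouth 4 [114. 455.] comb [108. 451.]
mouth 5 [110. 498.] comb [104. 494.]
```

The rows are not in the units I measure in: shifts go in shares of 750 mm and turns go in shares of 90 degrees. I convert before sending: -40 mm is -0.0533, -28 mm is -0.0373.

```bash
python3 -c "
from h import *
go(ins(4,80,d=8.5),RI)"; echo '0 0 0 -0.0187 0 0 15 | 0 0 0 -0.0373 0 0 15 | 0 0 0 -0.0533 0 0 15 | 0 0 0 -0.0533 0 0 15 | 0 0 0 -0.0533 0 0 15' | python3 steer.py; python3 -c "
from h import *
go(ins(4,35,d=8.5),RI)"
```

```text
rot [ 0.02 -0.11  0.03] shift [-42.3  -0.6  -0. ] |d|42 |w|0
time: 18.23
tool_pos: [667.3, 5.3, 141.5]
tcp_rot: [180.0, -45.0, 6.1]
ft_force: [-0.6, -0.4, -0.1]
finger_gap: 23.2
grip_force: 50.4
rot [ 0.01 -0.05  0.02] shift [-46.5  -0.5  -0.1] |d|46 |w|0
```

Scaled: -16 mm is -0.0213, -8 mm is -0.0107.

```bash
echo '0 0 0 -0.0107 -0.0007 0 15 | 0 0 0 -0.0213 -0.0007 0 15 | 0 0 0 -0.0213 -0.0007 0 15' | python3 steer.py|sed -n '2p;4p'; echo '0 0 0 -0.0107 0 0 15 | 0 0 0 -0.02 0 0 15 | 0 0 0 -0.02 0 0 15' | python3 steer.py|sed -n '2p;4p';echo '0 0 0 -0.0067 0 0 15 | 0 0 0 -0.0133 0 0 15 | 0 0 0 -0.0133 0 0 15' | python3 steer.py|sed -n '2p;4p'; python3 -c "
from h import *
go(ins(4,35,d=8.5),RI)"
```

```text
tool_pos: [662.9, 3.7, 140.7]
ft_force: [12.7, 6.9, 14.4]
tool_pos: [659.4, 2.2, 141.1]
ft_force: [20.3, 16.7, 38.4]
tool_pos: [655.8, -0.1, 139.0]
ft_force: [22.1, 13.7, 47.7]
rot [ 0.61 -2.51  0.15] shift [-36.5  -4.7   4.9] |d|37 |w|3
```

Scaled: 81 mm is 0.108, 41 mm is 0.0547.

```bash
echo '0 0 0 0.0187 0 0 15 | 0 0 0 0.0547 0 0 15 | 0 0 0 0.108 0 0 15 | 0 0 0 0.108 0 0 15 | 0 0 0 0.108 0 0 15' | python3 steer.py; python3 - <<'E'
from h import *
go(ins(4,118,d=8.5),RI)
t=imaging.snapshot("top");s=imaging.snapshot("side")
a=cv2.resize(t["pixels"][180:270,260:395],(600,400),interpolation=cv2.INTER_CUBIC)
b=cv2.resize(s["pixels"][180:300,230:350],(400,400),interpolation=cv2.INTER_CUBIC)
cv2.imwrite("pics/i2.png",cv2.resize(np.hstack([a,b]),(800,320)))
q=r.sense();Rt=R.from_euler('xyz',q["tcp_rot"],degrees=True)
c=q["tool_pos"]-8.5*Rt.as_matrix()[:,2];ax=Rt.as_matrix()[:,0]
f=lambda P:((proj(s,P)-[230,180])*2.667+[480,0]).round(0)
for k in(-80,-24,0,24,80):print("sp",k,f(c+k*ax),((proj(t,c+k*ax)-[260,180])*3.556).round())
E
```

```text
time: 19.98
tool_pos: [694.3, 9.1, 168.1]
tcp_rot: [-180.0, -44.9, 6.1]
ft_force: [-0.5, -0.8, -1.5]
finger_gap: 22.7
grip_force: 50.7
rot [-0.05  0.07  0.03] shift [-1.6  0.5 -0.5] |d|2 |w|0
sp -80 [651. 185.] [167. 151.]
sp -24 [600. 151.] [159.  80.]
sp 0 [577. 136.] [155.  48.]
sp 24 [554. 120.] [151.  15.]
sp 80 [498.  83.] [142. -66.]
```

View pics/i2.png

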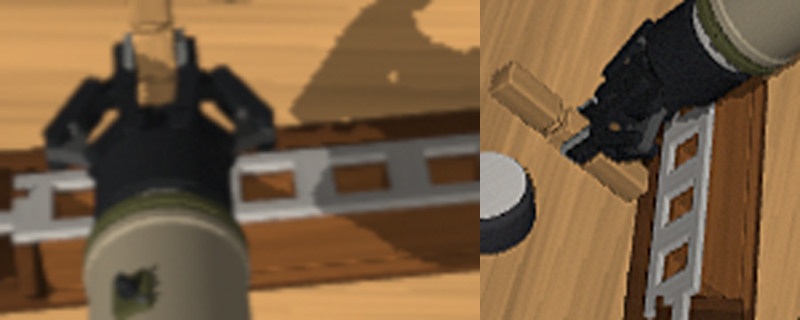

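```bash
python3 -c "
from h import *
go([425,140,160],down(-10))"
```

```text
rot [ -6.32 -44.55  15.21] shift [-184.7 -158.6 -173.5] |d|299 |w|47
```

Scaled: -185 mm is -0.2467, -173 mm is -0.2307, -44.5 degrees is -0.4944.

```bash
echo '0 0 0 0.0533 0 -0.0533 15 | 0 0 0 0.08 0 -0.1067 15 | -0.07 -0.4944 0.1689 -0.08 -0.1067 -0.2 15 | -0.07 -0.4944 0.1689 -0.2467 -0.2107 -0.2307 15 | -0.07 -0.4944 0.1689 -0.2467 -0.2107 -0.2307 15 | -0.07 -0.4944 0.1689 -0.2467 -0.2107 -0.2307 15 | -0.07 -0.4944 0.1689 -0.2467 -0.2107 -0.2307 15 | -0.07 -0.4944 0.1689 -0.2467 -0.2107 -0.2307 15' | python3 steer.py 50; echo '0 0 0 0 0 0 15 | 0 0 0 0 0 0 15' | python3 steer.py;python3 -c "
from h import *
go([425,140,40],down(-10));"
```

```text
time: 21.08
tool_pos: [422.8, 140.3, 157.2]
tcp_rot: [179.9, 0.2, -9.9]
ft_force: [-0.4, -0.4, -1.1]
finger_gap: 23.1
grip_force: 50.6
time: 21.32
tool_pos: [427.7, 138.9, 161.5]
tcp_rot: [-179.9, -0.3, -10.0]
ft_force: [0.0, 0.1, -0.1]
finger_gap: 22.5
grip_force: 50.6
rot [-0.06 -0.34 -0.03] shift [ -3.6  -0.5 121.5] |d|122 |w|0
```

Set it down and look at how it lies before regripping.

Scaled: 148 mm is 0.1973, 135 mm is 0.18.

```bash
echo '0 0 0 -0.004 0 0.0667 15 | 0 0 0 -0.004 0 0.1333 15 | 0 0 0 -0.004 0 0.18 15 | 0 0 0 -0.004 0 0.1973 15 | 0 0 0 -0.004 0 0.1973 15' | python3 steer.py|sed -n '2p;4p'; echo '0 0 0 0 0 0.0053 15 | 0 0 0 0 0 0.0107 15 | 0 0 0 0 0 0.0133 15 | 0 0 0 0 0 0.0133 15' | python3 steer.py|sed -n '2p;4p'
```

```text
tool_pos: [425.0, 139.5, 13.3]
ft_force: [-0.0, -0.3, 0.1]
tool_pos: [428.3, 140.2, 5.9]
ft_force: [2.5, -1.4, 6.5]
```

```bash
echo '0 0 0 0 0 0 45 | 0 0 0 0 0 0 45 | 0 0 0 0 0 -0.08 45 | 0 0 0 0 0 -0.16 45 | 0 0 0 -0.1067 0 -0.24 45 | 0 0 0 -0.1733 0 -0.24 45 | 0 0 0 -0.1733 0 -0.24 45' | python3 steer.py; python3 - <<'E'
from h import *
t=imaging.snapshot("top");s=imaging.snapshot("side")
cv2.imwrite("pics/p2t.png",t["pixels"]);cv2.imwrite("pics/p2s.png",s["pixels"])
a=cv2.resize(t["pixels"][260:360,200:300],(400,400),interpolation=cv2.INTER_CUBIC)
b=cv2.resize(s["pixels"][280:380,330:430],(400,400),interpolation=cv2.INTER_CUBIC)
cv2.imwrite("pics/p2.png",np.hstack([a,b]))
E
```

```text
time: 23.32
tool_pos: [294.4, 163.0, 183.8]
tcp_rot: [-179.9, -0.4, -9.9]
ft_force: [-0.2, 0.0, -0.6]
finger_gap: 45.1
grip_force: 0.0
```

View pics/p2.png

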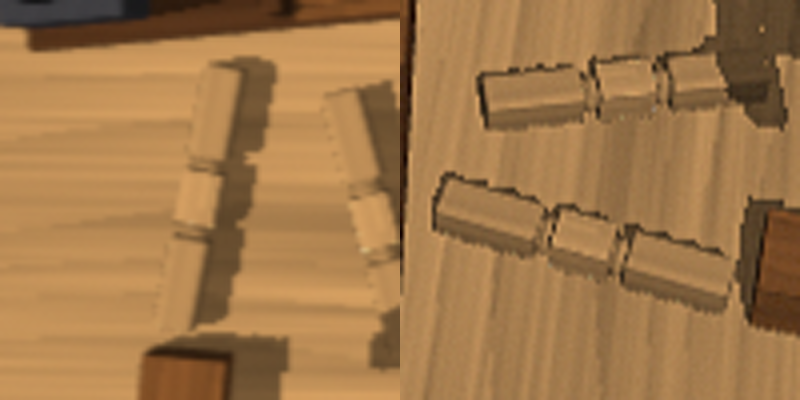

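```bash
python3 - <<'E'
from h import *
t=imaging.snapshot("top");s=imaging.snapshot("side")
T=lambda p:(200+(p[0]+.5)/4-.5,260+(p[1]+.5)/4-.5)
S=lambda p:(330+(p[0]-400+.5)/4-.5,280+(p[1]+.5)/4-.5)
A=[plane(t,*T(p),24) for p in((218,66),(180,326),(199,197))];B=[plane(s,*S(p),24) for p in((446,192),(731,272),(587,231))]
for q in(A,B):
    d=q[0]-q[1];print(((q[0]+q[1])/2).round(),q[2].round(),np.linalg.norm(d).round(),np.degrees(np.arctan2(d[1],d[0])).round(1))
m=(A[0]+A[1]+B[0]+B[1])/4;print(m);go([m[0],m[1],60],down(-10))
E
```

```text
[433. 139.  24.] [432. 139.  24.] 155.0 -6.9
[432. 139.  24.] [431. 138.  24.] 155.0 -9.4
[432.43206832 138.87258422  24.        ]
rot [-0.05 -0.32  0.05] shift [ 1.375e+02 -1.000e-01  1.233e+02] |d|185 |w|0
```

Scaled: 137.5 mm is 0.1833, 123 mm is 0.164, -0.3 degrees is -0.0033.

```bash
echo '0 -0.0033 0 0.08 0 0 45 | 0 -0.0033 0 0.16 0 0.0533 45 | 0 -0.0033 0 0.1833 0 0.12 45 | 0 -0.0033 0 0.1833 0 0.164 45 | 0 -0.0033 0 0.1833 0 0.164 45 | 0 -0.0033 0 0.1833 0 0.164 45 | 0 -0.0033 0 0.1833 0 0.164 45' | python3 steer.py; python3 -c "
from h import *
go([432.4,138.9,1],down(-10))"
```

```text
time: 24.4
tool_pos: [433.5, 138.8, 62.1]
tcp_rot: [-179.9, -0.1, -10.0]
ft_force: [-0.3, -0.2, -0.8]
finger_gap: 44.6
grip_force: 0.0
rot [-0.1  -0.14  0.01] shift [-1.2  0.2 61.1] |d|61 |w|0
```

Scaled: 61 mm is 0.0813, 50 mm is 0.0667.

```bash
echo '0 0 0 -0.0013 0 0.04 45 | 0 0 0 -0.0013 0 0.0667 45 | 0 0 0 -0.0013 0 0.0813 45 | 0 0 0 -0.0013 0 0.0813 45 | 0 0 0 -0.0013 0 0.0813 45' | python3 steer.py |sed -n '2,4p'; echo '0 0 0 0 0 0 15 | 0 0 0 0 0 0 15 | 0 0 0 0 0 0 15 | 0 0 0 0 0 0 15 | 0 0 0 0 0 0 15' | python3 steer.py 80;  echo '0 0 0 0 0 -0.0013 15 | 0 0 0 0 0 -0.0267 15 | 0 0 0 0 0 -0.1067 15 | 0 0 0 0 0 -0.1867 15 | 0 0 0 0 0 -0.2667 15 | 0 0 0 0 0 -0.2667 15 | 0 0 0 0 0 -0.2667 15' | python3 steer.py; python3 -c "
from h import *
go(ins(4,150,d=9),RI)"
```

```text
tool_pos: [431.8, 138.9, 0.2]
tcp_rot: [-179.9, -0.1, -10.0]
ft_force: [0.5, 1.0, 0.4]
time: 25.65
tool_pos: [431.9, 138.9, 0.2]
tcp_rot: [-179.9, -0.1, -10.0]
ft_force: [-1.0, -0.1, 7.1]
finger_gap: 22.4
grip_force: 81.1
time: 26.52
tool_pos: [430.8, 138.5, 198.6]
tcp_rot: [-180.0, 0.1, -10.0]
ft_force: [-0.1, 0.0, -1.2]
finger_gap: 22.2
grip_force: 78.5
rot [  6.27  44.75 -15.21] shift [302.8  76.2   8.6] |d|312 |w|48
```

Scaled: 303 mm is 0.404, 76 mm is 0.1013, 44.8 degrees is 0.4978.

```bash
echo '0.07 0.4978 -0.1689 0.404 0.1013 0.012 15 | 0.07 0.4978 -0.1689 0.404 0.1013 0.012 15 | 0.07 0.4978 -0.1689 0.404 0.1013 0.012 15 | 0.07 0.4978 -0.1689 0.404 0.1013 0.012 15 | 0.07 0.4978 -0.1689 0.404 0.1013 0.012 15 | 0.07 0.4978 -0.1689 0.404 0.1013 0.012 15 | 0.07 0.4978 -0.1689 0.404 0.1013 0.012 15 | 0.07 0.4978 -0.1689 0.404 0.1013 0.012 15' | python3 steer.py; echo '0 0 0 0 0 0 15 | 0 0 0 0 0 0 15 | 0 0 0 0 0 0 15' | python3 steer.py; python3 -c "
from h import *
go(ins(4,110,d=11.5,dx=-1),RI)"
```

```text
time: 27.52
tool_pos: [715.6, 12.0, 189.9]
tcp_rot: [-180.0, -45.0, 6.1]
ft_force: [0.1, -0.1, -0.7]
finger_gap: 22.6
grip_force: 78.7
time: 27.9
tool_pos: [716.2, 11.4, 190.4]
tcp_rot: [-180.0, -45.1, 6.0]
ft_force: [0.6, 0.0, -1.3]
finger_gap: 22.3
grip_force: 78.7
rot [-0.03 -0.1   0.01] shift [-40.9   0.5   1.5] |d|41 |w|0
```

Move close and compare the seen spindle with the predicted one.

Scaled: -41 mm is -0.0547, -20 mm is -0.0267.

```bash
echo '0 0 0 -0.0267 0.0007 0.002 15 | 0 0 0 -0.0547 0.0007 0.002 15 | 0 0 0 -0.0547 0.0007 0.002 15 | 0 0 0 -0.0547 0.0007 0.002 15 | 0 0 0 -0.0547 0.0007 0.002 15' | python3 steer.py|sed -n 2p; python3 - <<'E'
from h import *
go(ins(4,110,d=11.5,dx=-1),RI)
s=imaging.snapshot("side")
q=r.sense();Rt=R.from_euler('xyz',q["tcp_rot"],degrees=True).as_matrix()
c=q["tool_pos"]-11.5*Rt[:,2];ax=Rt[:,0]
im=cv2.resize(s["pixels"][180:290,235:345],(800,800),interpolation=cv2.INTER_CUBIC);k=800/110
f=lambda P:tuple(((proj(s,P)-[235,180]+.5)*k).astype(int).tolist())
for k2 in(-80,80):
  for a in(-12,12):
    for b in (-12,12): cv2.circle(im,f(c+k2*ax+a*Rt[:,1]+b*Rt[:,2]),3,(0,0,255) if k2<0 else (255,0,0),-1)
m=M+60*yr
for a in(-14,14):
  for b in(-14.5,14.5): cv2.circle(im,f(m+a*xp+b*yr),3,(0,255,0),-1)
for a in(-18,18):
  for b in(-18,18):
    for i in(-1,0,1,2): cv2.circle(im,f(M+i*60*yr+9*zp+a*xp+b*yr),3,(255,255,0),-1)
cv2.imwrite("pics/i3.png",im[:600])
E
```

```text
tool_pos: [689.6, 7.6, 161.3]
rot [-0.   -0.17  0.01] shift [-1.3 -0.5 -0. ] |d|1 |w|0
```

View pics/i3.png

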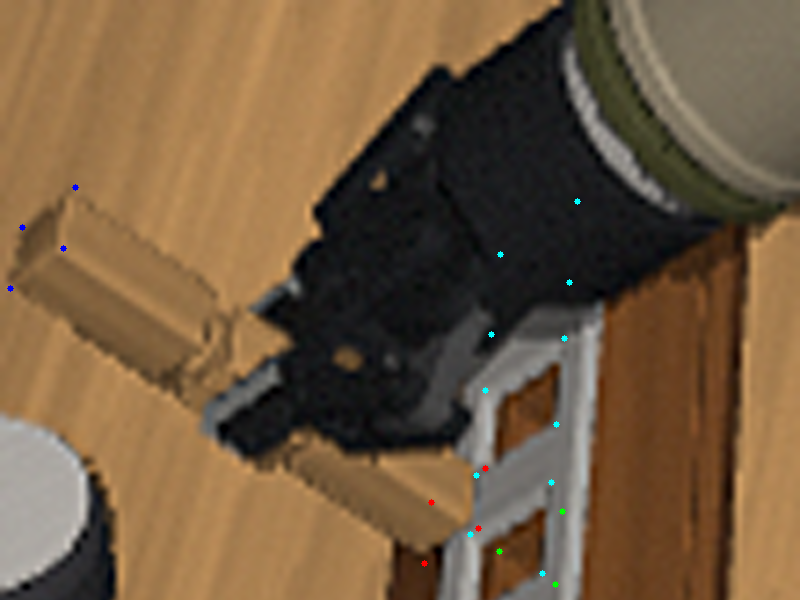

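```bash
cat > st.py <<'E'
from h import *
import sys
i=int(sys.argv[1]);d=float(sys.argv[2])
s=r.sense();Rt=R.from_euler('xyz',s["tcp_rot"],degrees=True).as_matrix()
v=s["tool_pos"]-d*Rt[:,2]-(M+(i-3)*60*yr)
B=np.c_[xp,yr,zp];print("t%.1f"%s["time"],"block xyz",(v@B).round(1),"F",(s["ft_force"]@B).round(1),"tiltdeg",np.degrees((RI.inv()*R.from_matrix(Rt)).as_rotvec()).round(1),"gap %.1f grip %.0f"%(s["finger_gap"],s["grip_force"]))
E
echo '0 0 0 -0.016 -0.0007 0 15 | 0 0 0 -0.032 -0.0007 0 15 | 0 0 0 -0.032 -0.0007 0 15 | 0 0 0 -0.032 -0.0007 0 15' | python3 steer.py >/dev/null; python3 st.py 4 11.5;echo '0 0 0 -0.0053 0 0 15 | 0 0 0 -0.0093 0 0 15 | 0 0 0 -0.0093 0 0 15' | python3 steer.py >/dev/null; python3 st.py 4 11.5;echo '0 0 0 -0.0053 0 0 15 | 0 0 0 -0.0053 0 0 15 | 0 0 0 -0.0053 0 0 15' | python3 steer.py >/dev/null; python3 st.py 4 11.5
```

```text
t29.1 block xyz [-0.6  0.1 85.3] F [-0.1 -0.  -0.3] tiltdeg [0.  0.1 0. ] gap 22.4 grip 79
t29.4 block xyz [-0.5  0.3 77.9] F [ 0.2  0.5 -0.6] tiltdeg [0. 0. 0.] gap 22.3 grip 79
t29.8 block xyz [-0.6  0.2 74.4] F [ 0.9 -0.  -0.8] tiltdeg [0.  0.1 0. ] gap 22.6 grip 79
```

Scaled: -8 mm is -0.0107, -4 mm is -0.0053.

```bash
for k in 1 2 3; do echo '0 0 0 -0.0053 0 0 15 | 0 0 0 -0.0107 0 0 15 | 0 0 0 -0.0107 0 0 15' | python3 steer.py >/dev/null; python3 st.py 4 11.5;done
```

```text
t30.2 block xyz [-0.5  0.3 65.5] F [ 0.7 -0.9  0.1] tiltdeg [0. 0. 0.] gap 22.3 grip 79
t30.6 block xyz [-0.5  0.3 57.6] F [-0.3 -0.2 -0.1] tiltdeg [0. 0. 0.] gap 22.7 grip 79
t30.9 block xyz [-0.5  0.3 49.6] F [ 0.3  0.2 -1.1] tiltdeg [0. 0. 0.] gap 22.6 grip 79
```

Scaled: -11 mm is -0.0147, -5 mm is -0.0067.

```bash
echo '0 0 0 -0.0067 0 0 15 | 0 0 0 -0.0147 0 0 15 | 0 0 0 -0.0147 0 0 15' | python3 steer.py >/dev/null; python3 st.py 4 11.5; for k in 1 2 3; do echo '0 0 0 -0.0027 0 0 15 | 0 0 0 -0.0027 0 0 15' | python3 steer.py >/dev/null; python3 st.py 4 11.5;done
```

```text
t31.3 block xyz [-0.4  0.4 38.1] F [ 1.1  0.6 -1.1] tiltdeg [ 0. -0.  0.] gap 22.7 grip 79
t31.6 block xyz [-0.6  0.2 37.3] F [ 0.8  0.1 -0.5] tiltdeg [0.  0.1 0. ] gap 22.8 grip 79
t31.8 block xyz [-0.5  0.3 35.2] F [-0.6 -0.3 -1. ] tiltdeg [0. 0. 0.] gap 22.3 grip 79
t32.1 block xyz [-0.7  0.  34.1] F [1.2 0.7 1.2] tiltdeg [0.  0.1 0. ] gap 22.4 grip 79
```

Scaled: -1.5 mm is -0.002.

```bash
for k in 1 2 3; do echo '0 0 0 -0.002 0 0 15 | 0 0 0 -0.002 0 0 15' | python3 steer.py >/dev/null; python3 st.py 4 11.5;done
```

```text
t32.3 block xyz [-1.  -0.  34.1] F [3.2 1.8 5.7] tiltdeg [-0.   0.2  0. ] gap 22.2 grip 79
t32.6 block xyz [-1.2 -0.1 34.1] F [3.1 3.9 8.1] tiltdeg [-0.   0.4  0. ] gap 22.7 grip 78
t32.8 block xyz [-1.5 -0.3 34.1] F [ 4.3  5.4 11.7] tiltdeg [-0.   0.5  0. ] gap 22.7 grip 78
```

Scaled: -170 mm is -0.2267, -120 mm is -0.16.

```bash
cat > chk.py <<'E'
from h import *
t=imaging.snapshot("top");s=imaging.snapshot("side")
n=str(int(r.sense()["time"]));cv2.imwrite(f"pics/q{n}t.png",t["pixels"]);cv2.imwrite(f"pics/q{n}s.png",s["pixels"])
S=dict(A=(413,361.7,11.2),C=(421,34.3,14.5),D=(417.5,-172,17),E=(411,-311,16))
for nm,im in(("top",t),("side",s)):
    old=cv2.imread(f"pics/{nm}0.png");d=cv2.absdiff(old,im["pixels"]).max(2)
    for k,(x,y,a) in S.items():
        c=np.cos(np.radians(a));w=np.sin(np.radians(a));P=np.array([[x+80*c*i-14*w*j,y+80*w*i+14*c*j,20] for i,j in((1,1),(1,-1),(-1,-1),(-1,1))])
        m=np.zeros(d.shape,np.uint8);cv2.fillPoly(m,[np.array([proj(im,p) for p in P]).round().astype(np.int32)],1)
        print(nm,k,"mean diff %.1f frac>12 %.2f"%(d[m>0].mean(),(d[m>0]>12).mean()))
E
echo '0 0 0 0 0 0 40 | 0 0 0 0 0 0 40 | 0 0 0 0 0 0 40 | 0 0 0 0 0 -0.0267 40 | 0 0 0 0 0 -0.08 40 | 0 0 0 0 0 -0.16 40 | 0 0 0 0 0 -0.2267 40 | 0 0 0 0 0 -0.2267 40' | python3 steer.py;python3 st.py 4 11.5; python3 chk.py; python3 -c "
from h import *
go([421,34.3,60],down(14.5))"
```

```text
time: 33.83
tool_pos: [521.3, -12.6, 209.8]
tcp_rot: [-179.7, -44.8, 5.8]
ft_force: [0.6, -0.6, 0.6]
finger_gap: 40.0
grip_force: 0.0
t33.8 block xyz [-155.1   -2.9   25.8] F [-0.1 -0.6  0.8] tiltdeg [ 0.2 -0.2  0.1] gap 40.0 grip 0
top A mean diff 7.0 frac>12 0.00
top C mean diff 84.0 frac>12 0.75
top D mean diff 9.1 frac>12 0.00
top E mean diff 57.2 frac>12 0.93
side A mean diff 3.4 frac>12 0.00
side C mean diff 3.6 frac>12 0.00
side D mean diff 4.6 frac>12 0.03
side E mean diff 115.2 frac>12 1.00
rot [  3.22 -45.08  -8.01] shift [-175.6  -56.9   39. ] |d|189 |w|46
```

Scaled: -175 mm is -0.2333, -57 mm is -0.076, -45 degrees is -0.5.

```bash
echo '0.0356 -0.5 -0.0889 -0.2333 -0.076 0.052 45 | 0.0356 -0.5 -0.0889 -0.2333 -0.076 0.052 45 | 0.0356 -0.5 -0.0889 -0.2333 -0.076 0.052 45 | 0.0356 -0.5 -0.0889 -0.2333 -0.076 0.052 45 | 0.0356 -0.5 -0.0889 -0.2333 -0.076 0.052 45 | 0.0356 -0.5 -0.0889 -0.2333 -0.076 0.052 45 | 0.0356 -0.5 -0.0889 -0.2333 -0.076 0.052 45 | 0.0356 -0.5 -0.0889 -0.2333 -0.076 0.052 45' | python3 steer.py|sed -n 2,3p; python3 -c "
from h import *
go([421,34.3,.5],down(14.5))"
```

```text
tool_pos: [420.8, 34.7, 60.8]
tcp_rot: [180.0, -0.2, 14.5]
rot [ 0.   -0.15  0.02] shift [-0.1  0.5 60.3] |d|60 |w|0
```

Scaled: 60 mm is 0.08, 50 mm is 0.0667.

```bash
echo '0 0 0 0 0.0007 0.04 45 | 0 0 0 0 0.0007 0.0667 45 | 0 0 0 0 0.0007 0.08 45 | 0 0 0 0 0.0007 0.08 45 | 0 0 0 0 0.0007 0.08 45' | python3 steer.py |sed -n '2,4p'; echo '0 0 0 0 0 0 15 | 0 0 0 0 0 0 15 | 0 0 0 0 0 0 15 | 0 0 0 0 0 0 15 | 0 0 0 0 0 0 15' | python3 steer.py 80;  echo '0 0 0 0 0 -0.0013 15 | 0 0 0 0 0 -0.0267 15 | 0 0 0 0 0 -0.1067 15 | 0 0 0 0 0 -0.1867 15 | 0 0 0 0 0 -0.2667 15 | 0 0 0 0 0 -0.2667 15 | 0 0 0 0 0 -0.2667 15' | python3 steer.py|sed -n 2,5p; python3 -c "
from h import *
go(ins(3,150,d=11.5,dx=-0.7),RI)"
```

```text
tool_pos: [421.9, 34.3, 1.4]
tcp_rot: [180.0, -0.1, 14.5]
ft_force: [-0.1, -0.3, 0.0]
time: 36.17
tool_pos: [422.3, 34.3, 1.7]
tcp_rot: [180.0, -0.1, 14.5]
ft_force: [-2.1, 0.5, 5.9]
finger_gap: 22.1
grip_force: 78.9
tool_pos: [420.9, 34.3, 200.1]
tcp_rot: [-180.0, -0.0, 14.5]
ft_force: [-0.1, 0.5, -0.9]
finger_gap: 22.5
rot [-3.36 44.89  8.06] shift [271.9 156.2  11.7] |d|314 |w|46
```

Scaled: 272 mm is 0.3627, 156 mm is 0.208, 44.9 degrees is 0.4989.

```bash
echo '-0.0378 0.4989 0.0889 0.3627 0.208 0.0147 15 | -0.0378 0.4989 0.0889 0.3627 0.208 0.0147 15 | -0.0378 0.4989 0.0889 0.3627 0.208 0.0147 15 | -0.0378 0.4989 0.0889 0.3627 0.208 0.0147 15 | -0.0378 0.4989 0.0889 0.3627 0.208 0.0147 15 | -0.0378 0.4989 0.0889 0.3627 0.208 0.0147 15 | -0.0378 0.4989 0.0889 0.3627 0.208 0.0147 15 | -0.0378 0.4989 0.0889 0.3627 0.208 0.0147 15' | python3 steer.py>/dev/null; echo '0 0 0 0 0 0 15 | 0 0 0 0 0 0 15 | 0 0 0 0 0 0 15' | python3 steer.py>/dev/null; python3 st.py 3 10.5; python3 -c "
from h import *
go(ins(3,90,d=10.5,dx=-.5),RI)"
```

```text
t38.4 block xyz [ -0.9   0.3 151.6] F [ 0.9  0.  -0.6] tiltdeg [-0.   0.1 -0.1] gap 22.5 grip 78
rot [ 0.03 -0.07  0.09] shift [-61.6   0.2   0.3] |d|62 |w|0
```

Scaled: -68 mm is -0.0907, -60 mm is -0.08.

```bash
echo '0 0 0 -0.0267 0.0003 0.0004 15 | 0 0 0 -0.0533 0.0003 0.0004 15 | 0 0 0 -0.08 0.0003 0.0004 15 | 0 0 0 -0.0907 0.0003 0.0004 15 | 0 0 0 -0.0907 0.0003 0.0004 15 | 0 0 0 -0.0907 0.0003 0.0004 15' | python3 steer.py>/dev/null; python3 st.py 3 10.5; for k in 1 2; do echo '0 0 0 -0.0053 0 0 15 | 0 0 0 -0.0093 0 0 15 | 0 0 0 -0.0093 0 0 15' | python3 steer.py >/dev/null; python3 st.py 3 10.5;done
```

```text
t39.2 block xyz [-0.3 -0.4 84.5] F [-0.7 -0.2 -0.4] tiltdeg [-0.   0.1 -0.1] gap 22.3 grip 78
t39.5 block xyz [ 0.1 -0.  75.4] F [ 0.8  1.2 -0. ] tiltdeg [-0.  -0.  -0.1] gap 22.5 grip 78
t39.9 block xyz [ 0.1 -0.1 68.3] F [ 0.6  0.8 -0.2] tiltdeg [-0. -0. -0.] gap 22.3 grip 78
```

Scaled: -7.5 mm is -0.01, -4 mm is -0.0053.

```bash
for k in 1 2 3 4; do echo '0 0 0 -0.0053 0 0 15 | 0 0 0 -0.01 0 0 15 | 0 0 0 -0.01 0 0 15' | python3 steer.py >/dev/null; python3 st.py 3 10.5;done
```

```text
t40.3 block xyz [ 0.1 -0.  60.8] F [ 0.7  0.2 -1.5] tiltdeg [-0. -0. -0.] gap 22.5 grip 78
t40.7 block xyz [ 0.1 -0.  53.3] F [ 0.7 -0.8 -1.2] tiltdeg [-0.  -0.  -0.1] gap 22.5 grip 78
t41.0 block xyz [ 0.1 -0.1 45.7] F [ 0.4  0.6 -1. ] tiltdeg [-0. -0. -0.] gap 22.4 grip 78
t41.4 block xyz [ 0.1 -0.1 38.3] F [ 0.2 -0.4 -0. ] tiltdeg [-0. -0. -0.] gap 22.6 grip 78
```

Scaled: -1.8 mm is -0.0024.

```bash
for k in 1 2 3 4; do echo '0 0 0 -0.0024 0 0 15 | 0 0 0 -0.0024 0 0 15' | python3 steer.py >/dev/null; python3 st.py 3 10.5;done
```

```text
t41.7 block xyz [-0.  -0.2 37.1] F [ 1.9  0.3 -0.8] tiltdeg [-0.   0.  -0.1] gap 22.3 grip 78
t41.9 block xyz [-0.3 -0.4 36.5] F [1.7 1.  4.2] tiltdeg [-0.   0.1 -0.1] gap 22.5 grip 78
t42.2 block xyz [-0.6 -0.6 36.5] F [1.5 1.8 8.2] tiltdeg [-0.1  0.2 -0.1] gap 22.4 grip 78
t42.4 block xyz [-0.9 -0.7 36.4] F [ 2.8  4.3 11.3] tiltdeg [-0.1  0.4 -0.1] gap 22.7 grip 78
```

Scaled: -170 mm is -0.2267, -120 mm is -0.16.

```bash
echo '0 0 0 0 0 0 38 | 0 0 0 0 0 0 38 | 0 0 0 0 0 0 38 | 0 0 0 0 0 -0.0267 38 | 0 0 0 0 0 -0.08 38 | 0 0 0 0 0 -0.16 38 | 0 0 0 0 0 -0.2267 38 | 0 0 0 0 0 -0.2267 38' | python3 steer.py>/dev/null;python3 st.py 3 10.5; python3 chk.py; python3 -c "
from h import *
go([417.3,-172,60],down(17))"
```

```text
t43.4 block xyz [-175.    -1.9   37.3] F [-0.6 -0.6  0.4] tiltdeg [-0.4  0.6 -0.3] gap 38.1 grip 0
top A mean diff 7.3 frac>12 0.00
top C mean diff 33.2 frac>12 0.73
top D mean diff 46.4 frac>12 0.33
top E mean diff 23.0 frac>12 0.69
side A mean diff 3.3 frac>12 0.00
side C mean diff 26.4 frac>12 0.63
side D mean diff 3.3 frac>12 0.00
side E mean diff 65.3 frac>12 0.94
rot [  4.5  -45.   -10.35] shift [-198.1   89.2   37.3] |d|220 |w|46
```

Scaled: -198 mm is -0.264, 89 mm is 0.1187, -45 degrees is -0.5.

```bash
echo '0.05 -0.5 -0.1144 -0.264 0.1187 0.0493 45 | 0.05 -0.5 -0.1144 -0.264 0.1187 0.0493 45 | 0.05 -0.5 -0.1144 -0.264 0.1187 0.0493 45 | 0.05 -0.5 -0.1144 -0.264 0.1187 0.0493 45 | 0.05 -0.5 -0.1144 -0.264 0.1187 0.0493 45 | 0.05 -0.5 -0.1144 -0.264 0.1187 0.0493 45 | 0.05 -0.5 -0.1144 -0.264 0.1187 0.0493 45 | 0.05 -0.5 -0.1144 -0.264 0.1187 0.0493 45' | python3 steer.py|sed -n 2,3p; python3 -c "
from h import *
go([417.3,-172,.5],down(17))"
```

```text
tool_pos: [416.2, -170.7, 58.9]
tcp_rot: [-179.8, 0.1, 17.0]
rot [-0.17  0.08  0.  ] shift [ 0.7  1.7 58.4] |d|58 |w|0
```

Scaled: 59 mm is 0.0787, 50 mm is 0.0667.

```bash
echo '0 0 0 0.0007 0.0013 0.04 45 | 0 0 0 0.0007 0.0013 0.0667 45 | 0 0 0 0.0007 0.0013 0.0787 45 | 0 0 0 0.0007 0.0013 0.0787 45 | 0 0 0 0.0007 0.0013 0.0787 45' | python3 steer.py |sed -n '2,4p'; echo '0 0 0 0 0 0 15 | 0 0 0 0 0 0 15 | 0 0 0 0 0 0 15 | 0 0 0 0 0 0 15 | 0 0 0 0 0 0 15' | python3 steer.py 80;  echo '0 0 0 0 0 -0.0013 15 | 0 0 0 0 0 -0.0267 15 | 0 0 0 0 0 -0.1067 15 | 0 0 0 0 0 -0.1867 15 | 0 0 0 0 0 -0.2667 15 | 0 0 0 0 0 -0.2667 15 | 0 0 0 0 0 -0.2667 15' | python3 steer.py|sed -n 2,5p; python3 -c "
from h import *
go(ins(2,150,d=10.5,dx=-0.5),RI)"
```

```text
tool_pos: [417.9, -172.1, 1.2]
tcp_rot: [-179.9, 0.0, 17.0]
ft_force: [0.4, 0.5, -0.1]
time: 45.78
tool_pos: [418.3, -172.2, 1.3]
tcp_rot: [-179.9, 0.0, 17.0]
ft_force: [-1.0, -0.1, 7.0]
finger_gap: 22.7
grip_force: 78.6
tool_pos: [417.6, -171.9, 199.6]
tcp_rot: [-179.8, 0.1, 17.0]
ft_force: [-0.1, 0.5, -1.9]
finger_gap: 22.5
rot [-4.47 45.   10.36] shift [316.4  30.5   9.9] |d|318 |w|46
```

Scaled: 316 mm is 0.4213, 30.5 mm is 0.0407, 45 degrees is 0.5.

```bash
echo '-0.05 0.5 0.1144 0.4213 0.0407 0.0133 15 | -0.05 0.5 0.1144 0.4213 0.0407 0.0133 15 | -0.05 0.5 0.1144 0.4213 0.0407 0.0133 15 | -0.05 0.5 0.1144 0.4213 0.0407 0.0133 15 | -0.05 0.5 0.1144 0.4213 0.0407 0.0133 15 | -0.05 0.5 0.1144 0.4213 0.0407 0.0133 15 | -0.05 0.5 0.1144 0.4213 0.0407 0.0133 15 | -0.05 0.5 0.1144 0.4213 0.0407 0.0133 15' | python3 steer.py>/dev/null; echo '0 0 0 0 0 0 15 | 0 0 0 0 0 0 15 | 0 0 0 0 0 0 15' | python3 steer.py>/dev/null; python3 st.py 2 10.7; python3 -c "
from h import *
go(ins(2,90,d=10.7,dx=-.5),RI)"
```

```text
t48.0 block xyz [ -1.6  -0.5 150.4] F [ 0.5 -0.1 -1.3] tiltdeg [-0.   0.  -0.1] gap 22.5 grip 77
rot [ 0.04 -0.05  0.07] shift [-60.4  -0.6   1. ] |d|60 |w|0
```

Scaled: -66 mm is -0.088, -60 mm is -0.08.

```bash
echo '0 0 0 -0.0267 -0.0007 0.0016 15 | 0 0 0 -0.0533 -0.0007 0.0016 15 | 0 0 0 -0.08 -0.0007 0.0016 15 | 0 0 0 -0.088 -0.0007 0.0016 15 | 0 0 0 -0.088 -0.0007 0.0016 15 | 0 0 0 -0.088 -0.0007 0.0016 15' | python3 steer.py>/dev/null; python3 st.py 2 10.7; for k in 1 2; do echo '0 0 0 -0.0053 0 0 15 | 0 0 0 -0.0093 0 0 15 | 0 0 0 -0.0093 0 0 15' | python3 steer.py >/dev/null; python3 st.py 2 10.7;done
```

```text
t48.8 block xyz [-0.2 -0.2 85.6] F [ 0.9  0.2 -0.3] tiltdeg [-0.1  0.1 -0.1] gap 22.5 grip 77
t49.1 block xyz [ 0.2  0.2 76.6] F [ 0.9  0.2 -0.3] tiltdeg [-0. -0. -0.] gap 22.9 grip 77
t49.5 block xyz [ 0.2  0.2 69.5] F [-0.  -0.6 -1.6] tiltdeg [-0. -0. -0.] gap 22.6 grip 77
```

Scaled: -7.5 mm is -0.01, -4 mm is -0.0053.

```bash
for k in 1 2 3 4; do echo '0 0 0 -0.0053 0 0 15 | 0 0 0 -0.01 0 0 15 | 0 0 0 -0.01 0 0 15' | python3 steer.py >/dev/null; python3 st.py 2 10.7;done;  for k in 1 2 3; do echo '0 0 0 -0.0024 0 0 15 | 0 0 0 -0.0024 0 0 15' | python3 steer.py >/dev/null; python3 st.py 2 10.7;done
```

```text
t49.9 block xyz [ 0.2  0.2 62. ] F [ 1.2  0.6 -0.6] tiltdeg [-0. -0. -0.] gap 22.5 grip 77
t50.3 block xyz [ 0.2  0.3 54.4] F [ 0.8 -0.  -0.4] tiltdeg [ 0. -0. -0.] gap 22.6 grip 77
t50.6 block xyz [ 0.2  0.2 47. ] F [ 0.  -0.4 -0.5] tiltdeg [-0. -0. -0.] gap 22.4 grip 77
t51.0 block xyz [ 0.2  0.2 39.4] F [ 0.6 -0.4  0.1] tiltdeg [ 0. -0. -0.] gap 22.4 grip 77
t51.3 block xyz [ 0.1  0.1 38.2] F [ 0.2 -0.9 -0.8] tiltdeg [-0.   0.  -0.1] gap 22.5 grip 77
t51.5 block xyz [-0.  -0.1 36.9] F [ 1.2 -0.5  0.2] tiltdeg [-0.   0.  -0.1] gap 22.9 grip 77
t51.8 block xyz [-0.4 -0.3 36.8] F [1.8 2.1 6.5] tiltdeg [-0.1  0.2 -0.1] gap 22.2 grip 77
```

Scaled: -1.5 mm is -0.002.

```bash
echo '0 0 0 -0.002 0 0 15 | 0 0 0 -0.002 0 0 15' | python3 steer.py >/dev/null; python3 st.py 2 10.7;echo '0 0 0 0 0 0 38 | 0 0 0 0 0 0 38 | 0 0 0 0 0 0 38 | 0 0 0 0 0 -0.0267 38 | 0 0 0 0 0 -0.08 38 | 0 0 0 0 0 -0.16 38 | 0 0 0 0 0 -0.2267 38 | 0 0 0 0 0 -0.2267 38' | python3 steer.py>/dev/null;python3 st.py 2 10.7; python3 chk.py | grep -E ' [AE] '; python3 - <<'E'
from h import *
import glob
go([410.8,-311,120],down(16))
t=imaging.snapshot("top")["pixels"];s=imaging.snapshot("side")["pixels"]
a=cv2.resize(t[200:370,370:480],(400,618),interpolation=cv2.INTER_CUBIC)[:600]
b=cv2.resize(s[150:300,280:440],(400,375),interpolation=cv2.INTER_CUBIC)
b=np.vstack([b,np.zeros((225,400,3),np.uint8)])
cv2.imwrite("pics/e1.png",np.hstack([a,b]))
E
```

```text
t52.0 block xyz [-0.6 -0.4 36.7] F [2.2 2.7 9.4] tiltdeg [-0.1  0.3 -0.1] gap 22.5 grip 77
t53.0 block xyz [-173.8   -1.8   37.1] F [-0.3 -0.5  0.1] tiltdeg [-0.4  0.4 -0.3] gap 38.2 grip 0
top A mean diff 6.2 frac>12 0.00
top E mean diff 22.1 frac>12 0.64
side A mean diff 3.1 frac>12 0.00
side E mean diff 41.7 frac>12 0.93
rot [  4.07 -44.96  -9.41] shift [-171.4  167.4  -20.3] |d|240 |w|46
```

View pics/e1.png

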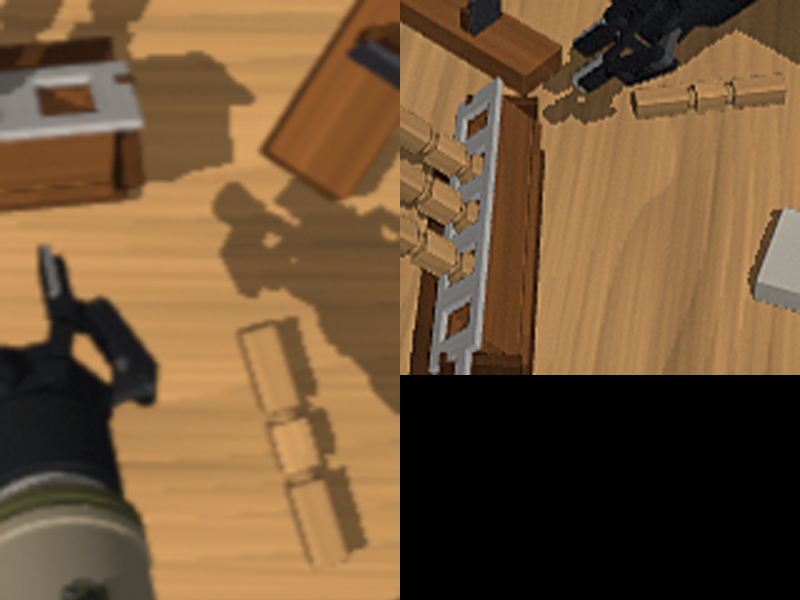

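```bash
python3 - <<'E'
from h import *
t=imaging.snapshot("top");s=imaging.snapshot("side")
T=lambda p:(370+(p[0]+.5)/3.636-.5,200+(p[1]+.5)/3.636-.5)
S=lambda p:(280+(p[0]-400+.5)/2.5-.5,150+(p[1]+.5)/2.5-.5)
tp=((257,327),(330,562),(296,446));sp=((632,94),(784,83),(713,89))
A=[plane(t,*T(p),24) for p in tp];B=[plane(s,*S(p),24) for p in sp]
print([tri(t,T(a),s,S(b))[0][2].round() for a,b in zip(tp,sp)])
for q in(A,B):
    d=q[0]-q[1];print(((q[0]+q[1])/2).round(1),q[2].round(),np.linalg.norm(d).round(),np.degrees(np.arctan2(d[1],d[0])).round(1))
m=(A[0]+A[1]+B[0]+B[1])/4;print(m);go([m[0],m[1],60],down(16.5))
E
```

```text
[np.float64(29.0), np.float64(21.0), np.float64(22.0)]
[ 410.3 -336.9   24. ] [ 409. -339.   24.] 158.0 17.3
[ 412.7 -337.4   24. ] [ 408. -337.   24.] 160.0 14.8
[ 411.50281757 -337.17805013   24.        ]
rot [  3.97 -44.73  -9.9 ] shift [-212.7  195.2   18.7] |d|289 |w|46
```

Scaled: -213 mm is -0.284, 195 mm is 0.26, -44.7 degrees is -0.4967.

```bash
for k in 1; do echo '0.0444 -0.4967 -0.11 -0.284 0.26 0.024 45 | 0.0444 -0.4967 -0.11 -0.284 0.26 0.024 45 | 0.0444 -0.4967 -0.11 -0.284 0.26 0.024 45 | 0.0444 -0.4967 -0.11 -0.284 0.26 0.024 45 | 0.0444 -0.4967 -0.11 -0.284 0.26 0.024 45 | 0.0444 -0.4967 -0.11 -0.284 0.26 0.024 45 | 0.0444 -0.4967 -0.11 -0.284 0.26 0.024 45 | 0.0444 -0.4967 -0.11 -0.284 0.26 0.024 45' | python3 steer.py|sed -n 2,3p; done; echo '0 0 0 0 0 0 45 | 0 0 0 0 0 0 45' | python3 steer.py>/dev/null; python3 -c "
from h import *
go([410.5,-337.3,.5],down(16.5))"
```

```text
tool_pos: [412.1, -337.7, 63.5]
tcp_rot: [179.8, -0.2, 16.5]
rot [ 0.24 -0.22 -0.01] shift [-1.2 -1.4 63.2] |d|63 |w|0
```

Scaled: 62 mm is 0.0827, 50 mm is 0.0667, -0.2 degrees is -0.0022.

```bash
echo '0.0022 -0.0022 0 -0.0013 -0.0013 0.04 45 | 0.0022 -0.0022 0 -0.0013 -0.0013 0.0667 45 | 0.0022 -0.0022 0 -0.0013 -0.0013 0.0827 45 | 0.0022 -0.0022 0 -0.0013 -0.0013 0.0827 45 | 0.0022 -0.0022 0 -0.0013 -0.0013 0.0827 45' | python3 steer.py |sed -n '2,4p'; echo '0 0 0 0 0 0 15 | 0 0 0 0 0 0 15 | 0 0 0 0 0 0 15 | 0 0 0 0 0 0 15 | 0 0 0 0 0 0 15' | python3 steer.py 80;  echo '0 0 0 0 0 -0.0013 15 | 0 0 0 0 0 -0.0267 15 | 0 0 0 0 0 -0.1067 15 | 0 0 0 0 0 -0.1867 15 | 0 0 0 0 0 -0.2667 15 | 0 0 0 0 0 -0.2667 15 | 0 0 0 0 0 -0.2667 15' | python3 steer.py|sed -n 2,5p; python3 -c "
from h import *
go(ins(1,150,d=10.7,dx=-0.5),RI)"
```

```text
tool_pos: [411.0, -338.1, 1.8]
tcp_rot: [180.0, -0.0, 16.5]
ft_force: [0.1, 0.1, 0.9]
time: 55.82
tool_pos: [411.2, -338.5, 2.2]
tcp_rot: [179.9, -0.0, 16.5]
ft_force: [-0.1, 0.4, 6.2]
finger_gap: 22.8
grip_force: 79.7
tool_pos: [410.5, -337.6, 201.5]
tcp_rot: [180.0, 0.0, 16.5]
ft_force: [-0.5, 0.5, -1.3]
finger_gap: 22.8
rot [-4.09 44.88  9.9 ] shift [359.7 -70.5  12.6] |d|367 |w|46
```

d = 12 − 2 = 10.

Scaled: 359 mm is 0.4787, -70 mm is -0.0933, 44.9 degrees is 0.4989.

```bash
echo '-0.0456 0.4989 0.11 0.4787 -0.0933 0.016 15 | -0.0456 0.4989 0.11 0.4787 -0.0933 0.016 15 | -0.0456 0.4989 0.11 0.4787 -0.0933 0.016 15 | -0.0456 0.4989 0.11 0.4787 -0.0933 0.016 15 | -0.0456 0.4989 0.11 0.4787 -0.0933 0.016 15 | -0.0456 0.4989 0.11 0.4787 -0.0933 0.016 15 | -0.0456 0.4989 0.11 0.4787 -0.0933 0.016 15 | -0.0456 0.4989 0.11 0.4787 -0.0933 0.016 15' | python3 steer.py>/dev/null; echo '0 0 0 0 0 0 15 | 0 0 0 0 0 0 15 | 0 0 0 0 0 0 15' | python3 steer.py>/dev/null; python3 st.py 1 10; python3 -c "
from h import *
go(ins(1,90,d=10,dx=-.3),RI)"
```

```text
t58.1 block xyz [ -0.6  -1.4 149.4] F [-0.1 -0.6 -0.6] tiltdeg [-0.   0.   0.1] gap 22.7 grip 79
rot [ 0.03 -0.01 -0.05] shift [-59.4  -1.3   0.3] |d|59 |w|0
```

Scaled: -65 mm is -0.0867, -60 mm is -0.08.

```bash
echo '0 0 0 -0.0267 -0.0016 0.0004 15 | 0 0 0 -0.0533 -0.0016 0.0004 15 | 0 0 0 -0.08 -0.0016 0.0004 15 | 0 0 0 -0.0867 -0.0016 0.0004 15 | 0 0 0 -0.0867 -0.0016 0.0004 15 | 0 0 0 -0.0867 -0.0016 0.0004 15' | python3 steer.py>/dev/null; python3 st.py 1 10; for k in 1 2; do echo '0 0 0 -0.0053 0 0 15 | 0 0 0 -0.0093 0 0 15 | 0 0 0 -0.0093 0 0 15' | python3 steer.py >/dev/null; python3 st.py 1 10;done
```

```text
t58.8 block xyz [-0.2  0.1 86. ] F [ 0.5  0.4 -1. ] tiltdeg [-0.   0.1 -0. ] gap 22.4 grip 79
t59.2 block xyz [ 0.3  0.8 76.9] F [1.  0.4 0.5] tiltdeg [ 0. -0.  0.] gap 22.6 grip 79
t59.6 block xyz [ 0.3  0.7 69.9] F [ 0.3  0.3 -0.8] tiltdeg [ 0. -0.  0.] gap 22.7 grip 79
```

Scaled: -7.5 mm is -0.01, -4 mm is -0.0053.

```bash
for k in 1 2 3 4; do echo '0 0 0 -0.0053 0 0 15 | 0 0 0 -0.01 0 0 15 | 0 0 0 -0.01 0 0 15' | python3 steer.py >/dev/null; python3 st.py 1 10;done;  for k in 1 2 3 4; do echo '0 0 0 -0.0024 0 0 15 | 0 0 0 -0.0024 0 0 15' | python3 steer.py >/dev/null; python3 st.py 1 10;done
```

```text
t60.0 block xyz [ 0.3  0.7 62.3] F [0.6 0.2 0.3] tiltdeg [ 0. -0.  0.] gap 22.2 grip 79
t60.3 block xyz [ 0.3  0.7 54.9] F [-0.   1.1 -0.1] tiltdeg [ 0. -0.  0.] gap 22.3 grip 79
t60.7 block xyz [ 0.3  0.7 47.3] F [ 0.3  0.2 -0.4] tiltdeg [ 0. -0.  0.] gap 22.5 grip 79
t61.1 block xyz [ 0.3  0.7 39.8] F [ 0.4 -0.4 -0.8] tiltdeg [ 0. -0.  0.] gap 22.4 grip 79
t61.3 block xyz [ 0.2  0.6 38.5] F [ 0.2  0.4 -1. ] tiltdeg [ 0. -0.  0.] gap 22.5 grip 79
t61.6 block xyz [ 0.2  0.6 36.7] F [ 0.2 -0.4 -1. ] tiltdeg [ 0. -0.  0.] gap 22.5 grip 79
t61.8 block xyz [-0.   0.4 36.1] F [0.7 1.2 4.1] tiltdeg [0.  0.1 0. ] gap 22.4 grip 79
t62.1 block xyz [-0.4  0.2 36.1] F [3.  3.2 8.4] tiltdeg [-0.   0.2 -0. ] gap 22.5 grip 78
```

Scaled: -170 mm is -0.2267, -120 mm is -0.16.

```bash
echo '0 0 0 0 0 0 38 | 0 0 0 0 0 0 38 | 0 0 0 0 0 0 38 | 0 0 0 0 0 -0.0267 38 | 0 0 0 0 0 -0.08 38 | 0 0 0 0 0 -0.16 38 | 0 0 0 0 0 -0.2267 38 | 0 0 0 0 0 -0.2267 38' | python3 steer.py>/dev/null;python3 st.py 1 10; python3 chk.py | grep -E ' A '; python3 -c "
from h import *
go([413,361.8,200],down(11.2))"
```

```text
t63.1 block xyz [-173.4   -1.6   36.5] F [ 0.4 -0.3 -0.3] tiltdeg [-0.3  0.3 -0.1] gap 37.6 grip 0
top A mean diff 5.3 frac>12 0.00
side A mean diff 3.3 frac>12 0.00
rot [  2.1  -45.    -4.94] shift [ -63.1 -560.8  -25.7] |d|565 |w|45
```

Scaled: -560 mm is -0.7467, -63 mm is -0.084, -45 degrees is -0.5.

```bash
echo '0.0233 -0.5 -0.0544 -0.084 -0.7467 -0.0333 45 | 0.0233 -0.5 -0.0544 -0.084 -0.7467 -0.0333 45 | 0.0233 -0.5 -0.0544 -0.084 -0.7467 -0.0333 45 | 0.0233 -0.5 -0.0544 -0.084 -0.7467 -0.0333 45 | 0.0233 -0.5 -0.0544 -0.084 -0.7467 -0.0333 45 | 0.0233 -0.5 -0.0544 -0.084 -0.7467 -0.0333 45 | 0.0233 -0.5 -0.0544 -0.084 -0.7467 -0.0333 45 | 0.0233 -0.5 -0.0544 -0.084 -0.7467 -0.0333 45' | python3 steer.py>/dev/null; echo '0 0 0 0 0 0 45 | 0 0 0 0 0 0 45' | python3 steer.py|sed -n 2,3p; python3 -c "
from h import *
go([413,361.8,50],down(11.2))"
```

```text
tool_pos: [429.2, 285.1, 201.1]
tcp_rot: [-180.0, 0.2, 11.4]
rot [-0.02  0.25  0.17] shift [-1.000e-01 -7.840e+01  1.511e+02] |d|170 |w|0
```

The rows are not in the units I measure in: shifts go in shares of 750 mm and turns go in shares of 90 degrees. I convert before sending: 151 mm is 0.2013, 120 mm is 0.16, 0.2 degrees is 0.0022.

```bash
echo '0 0.0022 0 0 -0.06 0.04 45 | 0 0.0022 0 0 -0.104 0.0933 45 | 0 0.0022 0 0 -0.104 0.16 45 | 0 0.0022 0 0 -0.104 0.2013 45 | 0 0.0022 0 0 -0.104 0.2013 45 | 0 0.0022 0 0 -0.104 0.2013 45' | python3 steer.py|sed -n 2,3p; python3 chk.py | grep ' A '; python3 -c "
from h import *
go([413,361.8,.5],down(11.2))"
```

```text
tool_pos: [416.1, 361.1, 53.7]
tcp_rot: [-179.9, -0.2, 11.1]
top A mean diff 23.6 frac>12 0.21
side A mean diff 19.9 frac>12 0.23
rot [-0.18 -0.34 -0.03] shift [-3.8 -0.3 54.2] |d|54 |w|0
```

Scaled: 40 mm is 0.0533, -1.5 mm is -0.002.

```bash
echo '0 0 0 -0.002 0 0.0333 45 | 0 0 0 -0.002 0 0.0533 45 | 0 0 0 -0.002 0 0.0533 45 | 0 0 0 -0.002 0 0.0533 45' | python3 steer.py|sed -n 2,3p;  python3 -c "
from h import *
go([413,361.8,.5],down(11.2))"
```

```text
tool_pos: [414.0, 361.7, 13.4]
tcp_rot: [-179.9, -0.2, 11.2]
rot [-0.12 -0.22  0.03] shift [-1.  -0.3 12.9] |d|13 |w|0
```

Scaled: 12.3 mm is 0.0164, 7 mm is 0.0093, -0.2 degrees is -0.0022.

```bash
echo '0 -0.0022 0 -0.0013 0 0.0093 45 | 0 -0.0022 0 -0.0013 0 0.0164 45 | 0 -0.0022 0 -0.0013 0 0.0164 45 | 0 -0.0022 0 -0.0013 0 0.0164 45' | python3 steer.py|sed -n 2,4p; echo '0 0 0 0 0 0 15 | 0 0 0 0 0 0 15 | 0 0 0 0 0 0 15 | 0 0 0 0 0 0 15 | 0 0 0 0 0 0 15' | python3 steer.py 80;  echo '0 0 0 0 0 -0.0013 15 | 0 0 0 0 0 -0.0267 15 | 0 0 0 0 0 -0.1067 15 | 0 0 0 0 0 -0.1867 15 | 0 0 0 0 0 -0.2667 15 | 0 0 0 0 0 -0.2667 15 | 0 0 0 0 0 -0.2667 15' | python3 steer.py|sed -n 2,5p; python3 -c "
from h import *
go(ins(5,150,d=10.5,dx=-0.5),RI)"
```

```text
tool_pos: [412.5, 361.1, 0.2]
tcp_rot: [-179.9, 0.0, 11.2]
ft_force: [0.2, 0.2, 0.0]
time: 66.9
tool_pos: [412.9, 361.4, 0.7]
tcp_rot: [-179.9, -0.0, 11.2]
ft_force: [-0.5, -0.2, 6.3]
finger_gap: 22.2
grip_force: 79.4
tool_pos: [412.6, 360.7, 200.7]
tcp_rot: [-179.9, 0.0, 11.2]
ft_force: [-0.1, 0.7, -1.6]
finger_gap: 22.3
rot [-2.15 44.98  4.88] shift [235.3 342.5  11. ] |d|416 |w|45
```

Scaled: 286 mm is 0.3813, 240 mm is 0.32.

```bash
echo '0 0 0 -0.0133 0.08 -0.0267 15 | 0 0 0 -0.0267 0.16 -0.0267 15 | 0 0 0 -0.04 0.24 -0.0267 15 | 0 0 0 -0.0533 0.32 -0.0267 15 | 0 0 0 -0.0613 0.3813 -0.0267 15 | 0 0 0 -0.0613 0.3813 -0.0267 15 | 0 0 0 -0.0613 0.3813 -0.0267 15 | 0 0 0 -0.0613 0.3813 -0.0267 15' | python3 steer.py; python3 -c "
from h import *
go(ins(5,150,d=11.5,dx=-0.5),RI)"
```

```text
time: 68.78
tool_pos: [422.8, 72.4, 219.0]
tcp_rot: [-179.9, 0.1, 11.3]
ft_force: [0.7, 0.2, -0.5]
finger_gap: 22.8
grip_force: 78.9
rot [-2.19 45.1   4.97] shift [282.1  58.3  30. ] |d|290 |w|45
```

Scaled: 282 mm is 0.376, 58 mm is 0.0773, 45.1 degrees is 0.5011.

```bash
echo '-0.0244 0.5011 0.0556 0.376 0.0773 0.04 15 | -0.0244 0.5011 0.0556 0.376 0.0773 0.04 15 | -0.0244 0.5011 0.0556 0.376 0.0773 0.04 15 | -0.0244 0.5011 0.0556 0.376 0.0773 0.04 15 | -0.0244 0.5011 0.0556 0.376 0.0773 0.04 15 | -0.0244 0.5011 0.0556 0.376 0.0773 0.04 15 | -0.0244 0.5011 0.0556 0.376 0.0773 0.04 15 | -0.0244 0.5011 0.0556 0.376 0.0773 0.04 15' | python3 steer.py>/dev/null; echo '0 0 0 0 0 0 15 | 0 0 0 0 0 0 15 | 0 0 0 0 0 0 15' | python3 steer.py>/dev/null; python3 st.py 5 11.5; python3 -c "
from h import *
go(ins(5,90,d=11.5,dx=-.3),RI)"
```

```text
t70.2 block xyz [ -1.5  -1.4 151.2] F [0.2 0.  0.1] tiltdeg [-0.1  0.1  0.1] gap 22.5 grip 79
rot [ 0.1  -0.12 -0.08] shift [-61.3  -1.3   1.1] |d|61 |w|0
```

Scaled: -66 mm is -0.088, -60 mm is -0.08.

```bash
echo '0 0 0 -0.0267 -0.0016 0.0013 15 | 0 0 0 -0.0533 -0.0016 0.0013 15 | 0 0 0 -0.08 -0.0016 0.0013 15 | 0 0 0 -0.088 -0.0016 0.0013 15 | 0 0 0 -0.088 -0.0016 0.0013 15 | 0 0 0 -0.088 -0.0016 0.0013 15' | python3 steer.py>/dev/null; python3 st.py 5 11.5; for k in 1 2; do echo '0 0 0 -0.0053 0 0 15 | 0 0 0 -0.0093 0 0 15 | 0 0 0 -0.0093 0 0 15' | python3 steer.py >/dev/null; python3 st.py 5 11.5;done
```

```text
t70.9 block xyz [-0.4 -0.3 86.7] F [ 0.7 -0.4 -0.1] tiltdeg [-0.1  0.2  0.1] gap 22.7 grip 79
t71.3 block xyz [ 0.  -0.  77.4] F [0.3 0.5 0.1] tiltdeg [-0.1  0.   0.1] gap 22.6 grip 79
t71.7 block xyz [ 0.  -0.  70.3] F [-0.2  0.1 -1.5] tiltdeg [-0.1  0.1  0.1] gap 22.7 grip 79
```

Scaled: -7.5 mm is -0.01, -4 mm is -0.0053.

```bash
for k in 1 2 3 4; do echo '0 0 0 -0.0053 0 0 15 | 0 0 0 -0.01 0 0 15 | 0 0 0 -0.01 0 0 15' | python3 steer.py >/dev/null; python3 st.py 5 11.5;done;  for k in 1 2 3 4; do echo '0 0 0 -0.0024 0 0 15 | 0 0 0 -0.0024 0 0 15' | python3 steer.py >/dev/null; python3 st.py 5 11.5;done
```

```text
t72.0 block xyz [ 0.  -0.  62.7] F [0.4 0.1 0.2] tiltdeg [-0.1  0.   0.1] gap 22.7 grip 79
t72.4 block xyz [ 0.   0.  55.3] F [-0.1 -0.1 -1. ] tiltdeg [-0.1  0.1  0.1] gap 22.6 grip 79
t72.8 block xyz [ 0.1  0.  47.7] F [ 0.9 -0.4 -0.3] tiltdeg [-0.1  0.   0.1] gap 22.2 grip 79
t73.2 block xyz [ 0.1  0.  40.2] F [ 0.4  0.1 -0.8] tiltdeg [-0.1  0.   0.1] gap 22.3 grip 79
t73.4 block xyz [-0. -0. 39.] F [ 0.6 -0.1 -0.9] tiltdeg [-0.1  0.1  0.1] gap 22.7 grip 79
t73.7 block xyz [ 0.   0.  37.1] F [ 0.4  0.4 -0.1] tiltdeg [-0.1  0.1  0.1] gap 22.5 grip 79
t73.9 block xyz [ 0.   0.  35.2] F [-0.2  0.7 -0.9] tiltdeg [-0.1  0.1  0.1] gap 22.6 grip 79
t74.2 block xyz [-0.2 -0.1 34.8] F [1.6 1.  3.2] tiltdeg [-0.1  0.2  0.1] gap 22.7 grip 79
```

Bottomed; one more nudge, then release and look.

Scaled: -3 mm is -0.004, -1.8 mm is -0.0024.

```bash
echo '0 0 0 -0.0024 0 0 15 | 0 0 0 -0.004 0 0 15' | python3 steer.py >/dev/null; python3 st.py 5 11.5;echo '0 0 0 0 0 0 38 | 0 0 0 0 0 0 38 | 0 0 0 0 0 0 38 | 0 0 0 0 0 -0.0267 38 | 0 0 0 0 0 -0.08 38 | 0 0 0 0 0 -0.16 38 | 0 0 0 0 0 -0.24 38 | 0 0 0 0 0 -0.32 38' | python3 steer.py>/dev/null;echo '0 0 0 0 0 -0.0667 38 | 0 0 0 0 0 -0.0667 38' | python3 steer.py; python3 - <<'E'
from win import *
t=imaging.snapshot("top");s=imaging.snapshot("side")
for w in sorted(windows(t,(190,205,420,280)),key=lambda a:a[0][0]):print(np.round(w[0],1),w[1].round(1))
a=cv2.resize(t["pixels"][180:290,190:430],(800,367),interpolation=cv2.INTER_CUBIC)
b=cv2.resize(s["pixels"][170:350,230:410],(600,600),interpolation=cv2.INTER_CUBIC)[:, :]
b=cv2.resize(b,(233,233));cv2.imwrite("pics/f1.png",np.vstack([a,np.hstack([b,np.zeros((233,567,3),np.uint8)])]))
cv2.imwrite("pics/f1s.png",s["pixels"])
q=cv2.resize(s["pixels"][180:310,230:360],(500,500),interpolation=cv2.INTER_CUBIC)
cv2.imwrite("pics/f2.png",np.hstack([cv2.resize(a,(500,229))[:, :][:229],])) 
a2=cv2.resize(t["pixels"][190:270,250:410],(500,250),interpolation=cv2.INTER_CUBIC)
cv2.imwrite("pics/f3.png",np.hstack([q[:500],np.vstack([a2,np.zeros((250,500,3),np.uint8)])])[:,:800] if 0 else cv2.resize(np.vstack([a2,cv2.resize(q,(500,350))]),(500,600)))
E
```

```text
t74.4 block xyz [-0.7 -0.3 34.8] F [2.5 3.3 9.8] tiltdeg [-0.1  0.4  0.1] gap 22.4 grip 79
time: 75.65
tool_pos: [524.3, 49.9, 211.5]
tcp_rot: [-180.0, -45.0, 5.9]
ft_force: [0.8, -0.1, -0.5]
finger_gap: 38.2
grip_force: 0.0
```

View pics/f3.png

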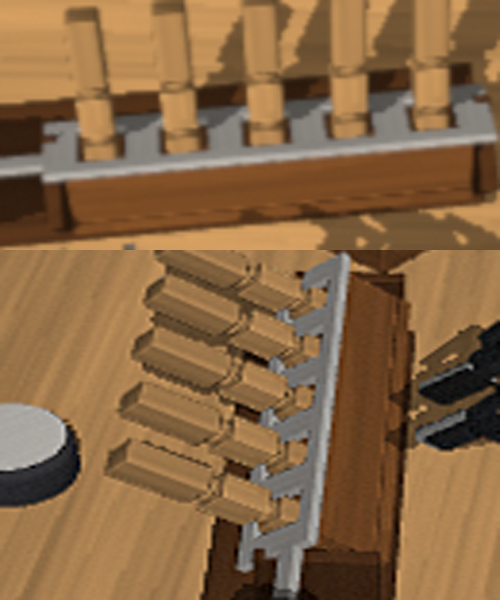

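```bash
python3 -c "
from h import *
go([571.3,211,225],down(70))"
```

```text
rot [ 25.08 -40.16 -60.59] shift [  54.4 -155.3   35.5] |d|168 |w|77
```

Scaled: -155 mm is -0.2067, 54 mm is 0.072, -60.6 degrees is -0.6733.

```bash
echo '0.2778 -0.4467 -0.6733 0.072 -0.2067 0.0467 85 | 0.2778 -0.4467 -0.6733 0.072 -0.2067 0.0467 85 | 0.2778 -0.4467 -0.6733 0.072 -0.2067 0.0467 85 | 0.2778 -0.4467 -0.6733 0.072 -0.2067 0.0467 85 | 0.2778 -0.4467 -0.6733 0.072 -0.2067 0.0467 85 | 0.2778 -0.4467 -0.6733 0.072 -0.2067 0.0467 85 | 0.2778 -0.4467 -0.6733 0.072 -0.2067 0.0467 85 | 0.2778 -0.4467 -0.6733 0.072 -0.2067 0.0467 85' | python3 steer.py>/dev/null; echo '0 0 0 0 0 0 85 | 0 0 0 0 0 0 85 | 0 0 0 0 0 0 85' | python3 steer.py|sed -n 2,3p; python3 -c "
from h import *
print(r.sense()['joint_pos'].round());go([571.3,211,123],down(70))"
```

```text
tool_pos: [570.3, 210.4, 225.2]
tcp_rot: [179.9, 0.0, 69.9]
[15.  9. 84. -0. 87. 36.]
rot [ 0.05  0.03 -0.09] shift [  1.    0.7 102.2] |d|102 |w|0
```

Scaled: 102 mm is 0.136, 85 mm is 0.1133.

```bash
echo '0 0 0 0.0013 0.0009 0.04 85 | 0 0 0 0.0013 0.0009 0.08 85 | 0 0 0 0.0013 0.0009 0.1133 85 | 0 0 0 0.0013 0.0009 0.136 85 | 0 0 0 0.0013 0.0009 0.136 85 | 0 0 0 0.0013 0.0009 0.136 85 | 0 0 0 0.0013 0.0009 0.136 85' | python3 steer.py|sed -n 2,4p; echo '0 0 0 0 0 0 50 | 0 0 0 0 0 0 50 | 0 0 0 0 0 0 50 | 0 0 0 0 0 0 50 | 0 0 0 0 0 0 50 | 0 0 0 0 0 0 50' | python3 steer.py 80; python3 -c "
from h import *
print(r.sense()['wrist_torque'])"
```

```text
tool_pos: [572.5, 211.4, 124.4]
tcp_rot: [179.9, 0.0, 70.0]
ft_force: [-0.4, -0.8, 0.3]
time: 78.75
tool_pos: [572.0, 211.2, 123.8]
tcp_rot: [179.9, 0.1, 70.0]
ft_force: [-1.5, -1.8, 4.1]
finger_gap: 53.7
grip_force: 82.9
[-0.16035234  0.18607078  0.05021334]
```

Scaled: 60 degrees is 0.6667.

```bash
cat > tq.py <<'E'
from h import *
a=r.sense();print("yaw %.1f j6 %.1f T"%(a["tcp_rot"][2],a["joint_pos"][5]),a["wrist_torque"].round(2),"F",a["ft_force"].round(1),"grip %.0f"%a["grip_force"])
E
echo '0 0 0.1 0 0 0 50 | 0 0 0.2 0 0 0 50 | 0 0 0.3 0 0 0 50 | 0 0 0.4 0 0 0 50 | 0 0 0.5 0 0 0 50 | 0 0 0.6 0 0 0 50 | 0 0 0.6667 0 0 0 50 | 0 0 0.6667 0 0 0 50' | python3 steer.py >/dev/null; python3 tq.py; for k in 1 2 3; do echo '0 0 0.0333 0 0 0 50 | 0 0 0.0333 0 0 0 50' | python3 steer.py>/dev/null; python3 tq.py; done
```

```text
yaw 9.9 j6 95.6 T [-0.17  0.31 -0.42] F [-2.7 -1.6  5.2] grip 83
yaw 6.9 j6 98.6 T [-0.06  0.28 -0.36] F [-1.  -0.5  5.6] grip 83
yaw 3.9 j6 101.6 T [-0.13  0.2  -0.29] F [-2.4 -1.1  5.7] grip 83
yaw 0.9 j6 104.6 T [-0.13  0.19 -0.33] F [-0.8 -0.1  4.5] grip 83
```

Scaled: 2 degrees is 0.0222.

```bash
for k in 1 2 3 4; do echo '0 0 0.0222 0 0 0 50 | 0 0 0.0222 0 0 0 50' | python3 steer.py>/dev/null; python3 tq.py; done
```

```text
yaw -1.0 j6 106.6 T [-0.12  0.21 -0.08] F [-1.7 -1.5  6.1] grip 83
yaw -3.0 j6 108.6 T [-0.18  0.25 -0.06] F [-1.7 -1.   5.3] grip 83
yaw -5.0 j6 110.6 T [-0.15  0.32 -0.02] F [-1.2 -0.1  5.3] grip 83
yaw -7.0 j6 112.5 T [-0.13  0.25  0.09] F [-1.5 -1.1  6.1] grip 83
```

```bash
cat > cmb.py <<'E'
from h import *
import glob
t=imaging.snapshot("top");s=imaging.snapshot("side");n="now";cv2.imwrite("pics/nowt.png",t["pixels"]);cv2.imwrite("pics/nows.png",s["pixels"])
# side-face bright strip of comb: sample grey profile along the comb's row line at its near edge -> far end position
for nm in("top0","k1t","q63t","nowt"):
    im=cv2.imread(f"pics/{nm}.png");h=cv2.cvtColor(im,cv2.COLOR_BGR2HSV)
    m=((h[...,1]<60)&(h[...,2]>95)).astype(np.uint8);m[:,:330]=0;m[:,430:]=0;m[:205]=0;m[260:]=0
    ys,xs=np.nonzero(m);print(nm,"right end col per row",[(y,int(xs[ys==y].max())) for y in range(216,246,4) if (ys==y).any()])
E
python3 cmb.py; python3 - <<'E'
import cv2,numpy as np
a=[cv2.resize(cv2.imread(f"pics/{n}.png")[205:255,330:430],(800,400),interpolation=cv2.INTER_CUBIC)[:300] for n in("q63t","nowt")]
cv2.imwrite("pics/cc.png",np.vstack(a))
E
```

```text
top0 right end col per row [(220, 396), (224, 398), (228, 398), (232, 400), (236, 391), (240, 347)]
k1t right end col per row [(220, 404), (224, 406), (228, 407), (232, 408), (236, 391), (240, 347)]
q63t right end col per row [(220, 403), (224, 406), (228, 407), (232, 408), (236, 391), (240, 347)]
nowt right end col per row [(224, 353), (236, 391), (240, 347)]
```

View pics/cc.png

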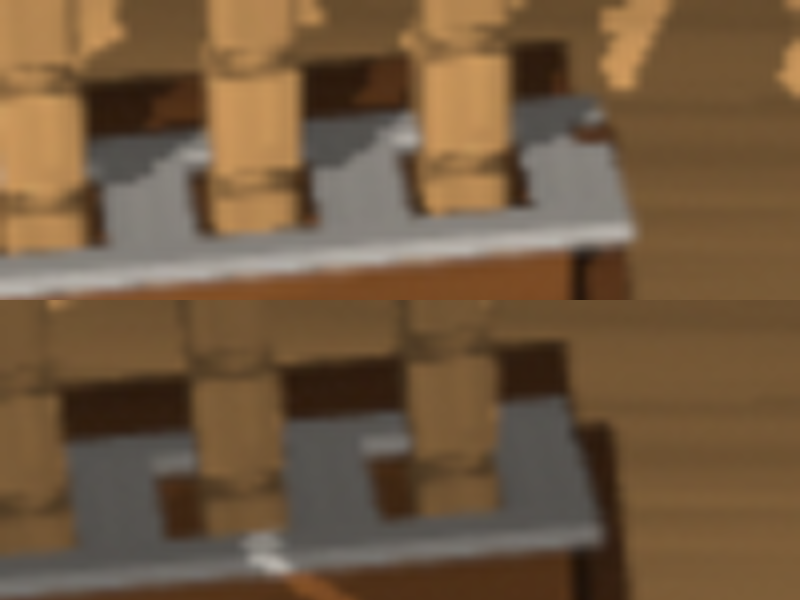

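Scaled: 2 degrees is 0.0222.

```bash
for k in 1 2 3; do echo '0 0 0.0222 0 0 0 50 | 0 0 0.0222 0 0 0 50 | 0 0 0.0222 0 0 0 50' | python3 steer.py>/dev/null; python3 tq.py; done; python3 - <<'E'
from h import *
a=cv2.imread("pics/nowt.png").astype(int);
t=imaging.snapshot("top");cv2.imwrite("pics/now2t.png",t["pixels"])
for nm in("q63t","nowt","now2t"):
    g=cv2.cvtColor(cv2.imread(f"pics/{nm}.png"),cv2.COLOR_BGR2HSV)[...,1][233];print(nm,g[395:415])
E
```

```text
yaw -9.0 j6 114.5 T [-0.12  0.18  0.35] F [-1.5 -0.8  5. ] grip 83
yaw -11.0 j6 116.5 T [-0.21  0.24  0.63] F [-2.  -1.2  5. ] grip 83
yaw -12.9 j6 118.5 T [-0.17  0.21  0.95] F [-1.7 -0.2  4.3] grip 83
q63t [ 20  19  19  18  18  19  19  17  19  18  18  18  19  31  76 129 137 138
 138 141]
nowt [ 20  19  19  18  18  15  18  17  19  34  72 146 158 144 138 139 137 139
 138 139]
now2t [ 20  16  19  18  15  18  18  20  22  43  88 159 155 142 137 137 139 139
 139 138]
```

Scaled: -130 mm is -0.1733, -110 mm is -0.1467.

```bash
echo '0 0 0 0 0 0 85 | 0 0 0 0 0 0 85 | 0 0 0 0 0 0 85 | 0 0 0 0 0 0 85 | 0 0 0 0 0 -0.0667 85 | 0 0 0 0 0 -0.1467 85 | 0 0 0 0 0 -0.1733 85 | 0 0 0 0 0 -0.1733 85' | python3 steer.py>/dev/null; echo '0 0 0 -0.08 0 0 85 | 0 0 0 -0.16 0 0 85 | 0 0 0 -0.24 0 0 85 | 0 0 0 -0.2667 0 0 85 | 0 0 0 -0.2667 0 0 85 | 0 0 0 -0.2667 0 0 85' | python3 steer.py; python3 - <<'E'
from h import *
t=imaging.snapshot("top");s=imaging.snapshot("side");cv2.imwrite("pics/zt.png",t["pixels"])
for nm in("q63t","nowt","now2t","zt"):
    g=cv2.cvtColor(cv2.imread(f"pics/{nm}.png"),cv2.COLOR_BGR2HSV)[...,1][233];print(nm,g[395:415])
a=cv2.resize(t["pixels"][120:290,120:520],(800,340),interpolation=cv2.INTER_CUBIC);b=cv2.resize(s["pixels"][120:420,180:420],(208,260))
b2=cv2.resize(s["pixels"][170:300,230:430],(400,260),interpolation=cv2.INTER_CUBIC)
cv2.imwrite("pics/z.png",np.vstack([a,np.hstack([b,b2,np.zeros((260,192,3),np.uint8)])]))
E
```

```text
time: 84.52
tool_pos: [376.9, 256.0, 251.5]
tcp_rot: [179.8, 0.1, -13.0]
ft_force: [0.0, -0.4, 0.2]
finger_gap: 84.8
grip_force: 0.0
q63t [ 20  19  19  18  18  19  19  17  19  18  18  18  19  31  76 129 137 138
 138 141]
nowt [ 20  19  19  18  18  15  18  17  19  34  72 146 158 144 138 139 137 139
 138 139]
now2t [ 20  16  19  18  15  18  18  20  22  43  88 159 155 142 137 137 139 139
 139 138]
zt [ 18  19  19  18  18  18  19  17  19  24  44 125 159 140 138 139 137 136
 139 136]
```

View pics/z.png

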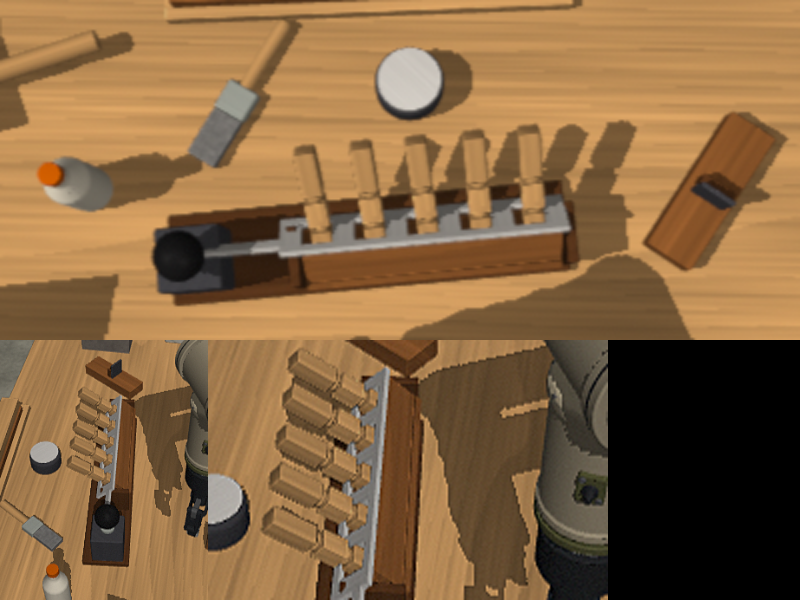

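```bash
python3 -c "
from bench import r, imaging
print(r.hand_in())"
```

```text
the job is handed in; nothing more can be done
None
```

I opened the comb to its stop and loaded all five spindles to the bottom of their own pockets. I then turned the knob back clockwise until its torque rose with the comb against the spindles, and handed the job in at about 85 s. One insertion jammed and had to be redone, the comb eased back slightly (under about 0.5 mm) on release, and the hand-in returned no verdict.

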